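Load the empty nest of a hand press dial and index it one click

ROBOT

A 6-joint arm with a two-finger parallel gripper is mounted at the origin on the work surface. World frame = base frame: x ahead of the robot, y to its left, z up, the work surface at z = 0. Lengths are in m, angles in rad, forces in N, time in s.
With the tool pointing down it reaches from about 0.35 to 0.875 m from the base axis. Payload 4.2 kg.
Tool frame: the origin (TCP) lies on the centre line of the jaws, within the pads' length; the fingertips stand 11 mm ahead of it and the grasp point (between the pads) lies 8 mm behind it; x points along the fingers, y is the direction in which the jaws open and shut, and the axes are right-handed (so a half turn about x gives the same grasp; the last joint's range is limited). The gripper opens to 87 mm and grips with 3 to 60 N. Pads are 19 mm wide; open, the fingers measure 117 mm over their backs; the gripper's body (75 mm by 190 mm) begins 51 mm behind the grasp point.
Start: joints at [1.368, 0.385, 0.008, 0, -1.194, -0.259], TCP at [0.278, 0.56, 0.212] pointing down, gripper open.
Joint ranges: [-3.14, 3.14], [-1.21, 2.06], [-1.07, 1.41], [-3.16, 2.05], [-2.99, -0.16], [-3.1, 3.1]. Speed limits (rad/s): [2.79, 2.79, 3.14, 3.14, 3.14, 3.14].

INTERFACE

Orientations are given as a rotation vector (axis times angle).
In Python, from cell import bot gives the robot as it stands.
- The arm moves only by the shell command python3 -m crank 'ROWS' [FORCE]. ROWS is JSON, a list of rows, each a list of 7 numbers: the closure in counts, from 0 (fully open) to 255 (shut), then the shift along the tool's x, y, z in m, then the turn, a rotation vector about the tool's x, y, z in degrees. In form: [[claw, tx, ty, tz, rx, ry, rz], ...]. A call has 1 to 12 rows; each row shifts and turns the commanded pose from where the row before left it, along the tool's axes as they then stand; what a row does not reach is not made up. A row lasts 1/10 s, in which the tool goes at most 50 mm and 8.59 degrees, less where a joint would pass 70% of its speed; a pose out of reach is approached as far as the arm can. A call is refused whole if a number of a shift passes 0.05 or a number of a turn 8.59, either way. A call with a gripper value outside its range is refused whole. The fingers move at their own pace and stop on an object; FORCE is the grip in N (left out, the last holds). Time passes only in rows, so rows that do not move let the fingers close. It gives the time, the measured TCP pose, the force and the opening at its end, in the units of the state.
- bot.sense(): the state, without advancing time (a new reading comes with each control period).
- bot.camera(name): name is "scene" or "top" or "wrist"; returns a dict with "image" (384x512x3 uint8, red, green, blue), "fx", "fy", "cx", "cy" (pixels), "k1" (the pictures are not rectified: a ray, as slopes to the right and down, at radius r is drawn at 1 + k1 r^2 times it, then the intrinsics apply), "position" and "orientation" of the camera in the world. Camera axes: x right, y down, z forward; pixel columns grow to the right and rows downward; lengths in m; the calibration is good to about 2 mm. A picture is of the moment at which its call begins. There is no depth.
- bot.close_job(): hands the job in, once; it reports no verdict.
Trained networks look in a picture, given as the dict that the camera call returned (one of the last four; its "shot" number tells which), for a name from the list of things; names that differ only in an ending like _2 or _b are one class to them, and where a whole thing is asked for, a point or a joint stands for the part that bears it (a point fixed in the world has none). Each returns a list of dicts, best first, with "p" (0 to 1); they miss things now and then, are a little off and sometimes report something else, mostly with a low value. They report only what shows in the picture. A call takes as long as a camera call. They do not tell look-alikes from the thing itself.
- bot.find_in(thing, picture): "centre" ([x, y, z] in m, in world coordinates, good to about 4 mm: the middle of the surface that is visible of it).
The state is a dict: "time_s": time; "joint_positions": joint angles; "joint_vel": joint speeds; "joint_torque": joint torques, N m; "position": TCP position; "tool_rot": TCP orientation; "force": force on the tool from outside, world axes, zero at the start; "ft_torque": the same for the moment, N m; "width": finger opening in m.
Only numpy, scipy, OpenCV 4.12 (cv2) and the standard library are available. Lean on these libraries where they do the work, as an engineer would, in place of code of your own. Each camera call takes 0.05 s, during which the arm holds its last target.

TASK

Stand the loose brass sleeve upright in the one empty nest of the press's dial and see it right down, gently: the dial does not rest exactly in its click, so feel for the nest's mouth and do not force the sleeve. Then let go of the sleeve, turn the dial one click clockwise (seen from above) by its pegs so that the sleeve moves on to the next position and the dial sits in its click, and leave everything free. Leave the other fittings on the bench where they are.

Things in the scene. Friction and masses are not known exactly. Their poses are not given: they have to be found in the camera images.
- press: Fixed red-painted hand press with a steel dial. Origin: on the dial's vertical axis at bench level; z up. Angles below: anticlockwise seen from above, from its +x. A column 270 mm high stands on its +y side (160 to 230 mm from the axis), carrying a head, a ram and a lever that rises outward; the ram is 90 mm from the axis with its foot 142 mm above the bench.
- hub (a point): Centre of the dial's top face (50 mm above the bench, dial 286 mm across). On it six round iron nests, 50 mm outside diameter, stand on a circle of radius 90 mm at 30, 90, 150, 210, 270, 330 degrees; rims 75 mm above the bench, bores 32.5 mm wide and 25 mm deep. Five hold fixed sleeves like the loose one; the nest at 210 degrees is empty.
- load (a point): Nominal centre of the empty nest's mouth (at 210 degrees, rim height). Fixed to the press's bed, it does not follow the dial: friction lets the dial rest up to 5 degrees either way off its click, so the true mouth is up to 8 mm to either side along the nest circle. A side push of some 5 to 10 N there starts to move the dial. A sleeve fully home has its centre 5 mm above this point's height.
- next (a point): The same kind of point one click on (at 150 degrees), fixed to the press's bed: where the loaded nest's mouth is to be after the click. One click is 60 degrees clockwise seen from above. A catch resists the first half, hardest a quarter of the way, and from about two thirds of the way drives the dial on by itself; let go there, it stops within 7 degrees (11 mm here) of the click.
- peg (a point): Nominal top centre, before turning, of the peg at 240 degrees; fixed to the bed, so it does not follow the dial. Six such upright steel pegs, 14 mm in diameter, stand on the dial to turn it by, 130 mm from the axis at 0, 60, 120, 180, 240, 300 degrees, all off together with the dial (up to 11 mm here); tops 115 mm above the bench. Turning takes up to 11 N at a peg.
- sleeve_mid (a point): Centre of the loose brass sleeve standing on the bench: a plain straight tube, 30 mm in diameter, 60 mm tall (point half-way up), about 130 g, ends square; 1.25 mm slack a side in the nest, 35 mm stands out when home. Gently means: never more than 22 N between sleeve and press.
- coupling: Bystander: copper coupling, 42 mm in diameter with a waist, 44 mm tall; origin at its underside.
- cap: Bystander: black iron cap, 48 mm in diameter, 29 mm tall, domed; origin at its underside.
- stopper: Bystander: white ceramic sink stopper, 48 mm in diameter, 47 mm tall with a small knob; origin at its underside.
Mind the look-alikes: they are no part of the job. What is shaped like the part that bears sleeve_mid but green is not meant.

How it is judged:
On the way, in this order (a step that is already met when the one before it is completed fails the run):
1. the sleeve stands right down in the empty nest at the loading position and has been let go (horizontal distance between sleeve_mid and load below 0.012 m and z of sleeve_mid in the frame of load below 0.008 m and angle between sleeve_mid's own z axis and vertical below 0.1 rad and contact force between the fingers and sleeve below 0.1 N), for 0.2 s.
2. the dial is turned away from the loading position with the sleeve down in it (horizontal distance between sleeve_mid and load above 0.025 m and z of sleeve_mid in the frame of load below 0.008 m), for 0.05 s.
At the end, for the whole second after the job is handed in: The sleeve stands upright (within 6 degrees), right down in its nest (within 3 mm), at rest, within 13 mm of the next position's centre, one click clockwise of where it was loaded (horizontal distance between sleeve_mid and next below 0.013 m and z of sleeve_mid in the frame of next between 0.002 and 0.008 m and angle between sleeve_mid's own z axis and vertical below 0.1 rad and linear speed of sleeve below 0.01 m/s); the robot touches nothing.
It fails at once if the sleeve is pushed against the press or its dial with more than 22 N (contact force between sleeve and press above 22 N).
It fails at once if the dial is turned by the sleeve instead of by a peg (contact force between the fingers and sleeve above 1 N and horizontal distance between sleeve_mid and load above 0.02 m and horizontal distance between sleeve_mid and press below 0.1 m and z of sleeve_mid in the frame of load below 0.01 m).
It fails at once if another fitting is moved by more than 20 mm (distance of any of coupling, cap, stopper from where it was at the start of the episode above 0.02 m).
It also fails if it takes over 69 s, if anything falls off the work surface, if the arm or the gripper's body presses on something with over 40 N, if the wrist force passes 120 N, or if a joint passes its speed limit or range.

## Working session

There is one attempt and no reset: what is moved stays moved. The work goes in short steps, Python scripts to look and compute and a shell command to move; the robot and the scene stay as the last step left them, time stands still between calls to the robot, and variables do not carry over. Pictures are saved under pics/ and viewed, and the job is handed in when it is done.

```bash
ls; mkdir -p pics
python3 - <<'E'
from cell import bot
import cv2
s=bot.sense()
print({k:(v if not hasattr(v,'tolist') else v.tolist()) for k,v in s.items()})
for n in ["scene","top","wrist"]:
    p=bot.camera(n)
    cv2.imwrite(f"pics/a_{n}.png",cv2.cvtColor(p["image"],cv2.COLOR_RGB2BGR))
    print(n,p["fx"],p["k1"],p["position"],p["orientation"])
    if n!="wrist":
        for t in ["press","sleeve_mid","coupling","cap","stopper","hub"]:
            try: print(t,[(round(d["p"],2),[round(float(c),3) for c in d["centre"]]) for d in bot.find_in(t,p)])
            except Exception as e: print(t,e)
E
```

```text
pics
{'time_s': 0.0, 'joint_positions': [1.3676405352186727, 0.3855537432891456, 0.006606563646696965, -0.0004973784336283892, -1.1940100780978737, -0.25862023857417876], 'joint_vel': [-0.00044378905205848566, 0.0013104030958041846, -0.0008409429101217869, -0.0008430028242750304, -0.0008019722333965, 0.002337099570742986], 'joint_torque': [-0.0007569404260721058, -39.065784215927124, 18.740667700767517, 4.219792485237122, 0.010995468765031546, -0.00019076884200330824], 'position': [0.27815416581843316, 0.5589794222928698, 0.2111540407074281], 'tool_rot': [-1.9649484751239863, 0.4643998614925383, 1.9657604920970269], 'force': [-0.1253627505218204, 0.1508198702848164, 0.5450703593391435], 'ft_torque': [-0.010983485399860847, -0.028415639887383798, 0.011137677028270218], 'width': 0.08683109096384886}
scene 358.3409218239317 -0.06457757962992614 [ 0.88998668 -0.41253897  0.69381009] [-2.30260577 -1.09465772  0.34419872]
press [(0.65, [0.65, 0.083, 0.066])]
sleeve_mid [(0.86, [0.699, -0.271, 0.038]), (0.82, [0.579, -0.248, 0.042]), (0.67, [0.652, -0.222, 0.042]), (0.47, [0.652, 0.088, 0.065])]
coupling [(0.98, [0.481, -0.366, 0.023]), (0.32, [0.655, 0.087, 0.064])]
cap [(0.58, [0.463, -0.258, 0.029])]
stopper []
hub [(0.97, [0.651, 0.088, 0.066])]
top 471.6970989321455 -0.14107697354934898 [ 0.49269396 -0.14974046  1.01266442] [-2.15782999  2.19003447 -0.04689364]
press [(0.76, [0.622, 0.091, 0.052])]
sleeve_mid [(0.77, [0.649, -0.225, 0.041]), (0.75, [0.7, -0.267, 0.035]), (0.28, [0.618, 0.095, 0.049])]
coupling [(0.89, [0.477, -0.375, 0.015])]
cap [(0.7, [0.476, -0.373, 0.017]), (0.58, [0.453, -0.256, 0.024])]
stopper [(0.65, [0.589, -0.362, 0.022])]
hub [(0.95, [0.617, 0.093, 0.05])]
wrist 283.68204116541295 -0.05053975488205764 [0.35150597 0.52326895 0.38386754] [ 1.55693359 -2.5168861  -0.38284537]
```

View pics/a_scene.png

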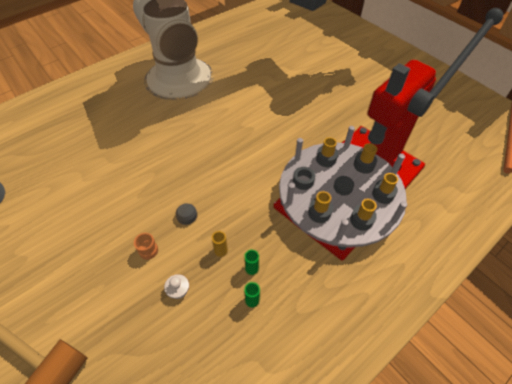

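View pics/a_top.png

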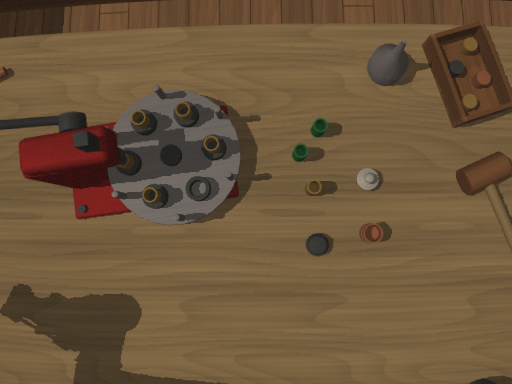

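View pics/a_wrist.png

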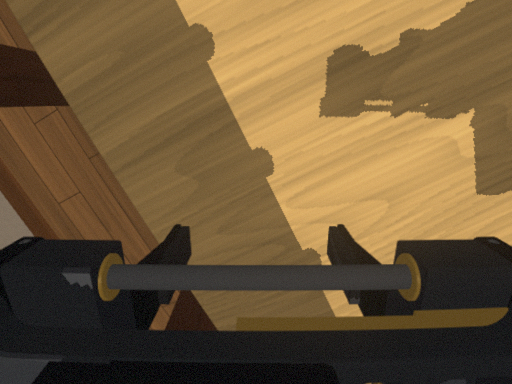

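The top view shows the brass sleeve at about (315,187), the green look-alikes at (300,152) and (319,127), and the empty nest at (200,187). The dial's hub is at (171,155), with the press column to its left. I'll zoom in to measure.

```bash
cat > h.py <<'E'
import numpy as np, cv2
from scipy.spatial.transform import Rotation as R
def K(p): return np.array([[p["fx"],0,p["cx"]],[0,p["fy"],p["cy"]],[0,0,1.]])
def ray(p,uv):
    x=np.array([(uv[0]-p["cx"])/p["fx"],(uv[1]-p["cy"])/p["fy"]]); s=x.copy()
    for _ in range(30): s=x/(1+p["k1"]*(s@s))
    d=R.from_rotvec(p["orientation"]).apply([s[0],s[1],1.]); return np.array(p["position"]),d
def at_z(p,uv,z):
    o,d=ray(p,uv); return o+d*(z-o[2])/d[2]
def proj(p,X):
    c=R.from_rotvec(p["orientation"]).inv().apply(np.array(X,float)-p["position"])
    c=np.atleast_2d(c); s=c[:,:2]/c[:,2:]; s=s*(1+p["k1"]*(s**2).sum(1,keepdims=True))
    return s*[p["fx"],p["fy"]]+[p["cx"],p["cy"]]
def crop(p,x0,y0,x1,y1,f,name):
    im=cv2.resize(p["image"][y0:y1,x0:x1],None,fx=f,fy=f,interpolation=cv2.INTER_CUBIC)
    cv2.imwrite(name,cv2.cvtColor(im,cv2.COLOR_RGB2BGR))
E
python3 - <<'E'
from cell import bot
from h import *
import pickle
t=bot.camera("top"); s=bot.camera("scene"); pickle.dump((t,s),open("p0.pkl","wb"))
crop(t,70,75,260,230,4,"pics/b_top.png")
crop(s,265,120,425,265,5,"pics/b_scene.png")
crop(t,280,100,400,260,3,"pics/b_parts.png")
E
```

```text
(no output)
```

View pics/b_top.png

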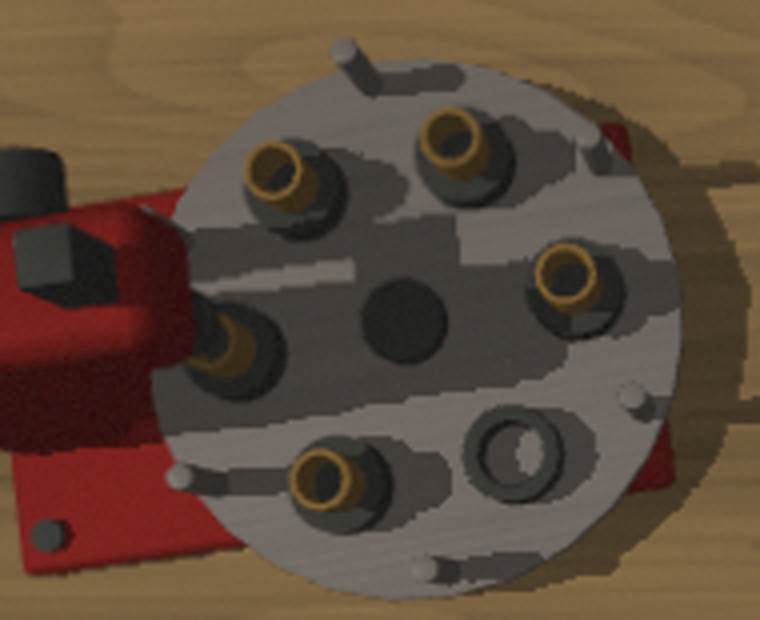

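View pics/b_scene.png

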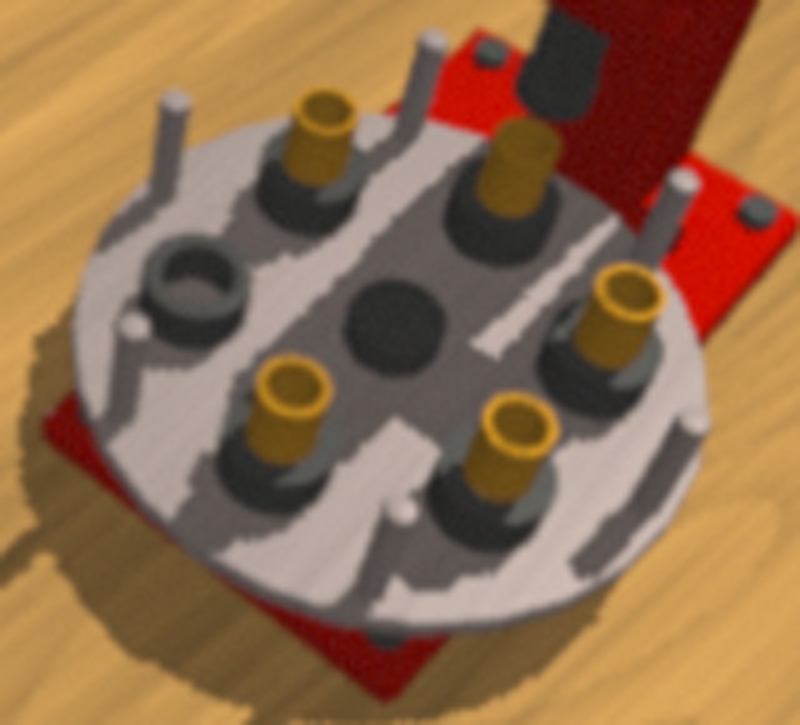

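View pics/b_parts.png

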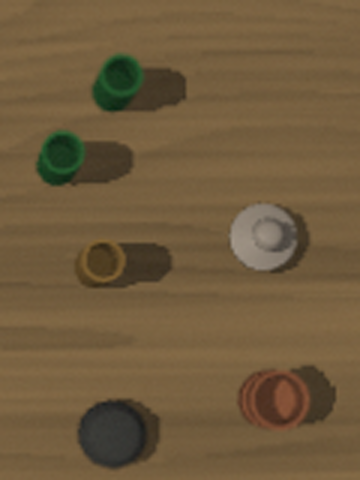

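```bash
cat > geo.py <<'E'
from h import *
import pickle
from scipy.optimize import least_squares
t,s=pickle.load(open("p0.pkl","rb"))
def ct(X,Y): return (70+(X+.5)/4-.5,75+(Y+.5)/4-.5)
def cs(X,Y): return (265+(X+.5)/5-.5,120+(Y+.5)/5-.5)
T=[(90,.075,210,ct(514,453)),(90,.11,270,ct(566,276)),(90,.11,330,ct(453,138)),(90,.11,30,ct(274,172)),(90,.11,150,ct(322,480)),
(130,.115,240,ct(632,395)),(130,.115,180,ct(427,569)),(130,.115,120,ct(181,475)),(130,.115,0,ct(344,50)),(0,.05,0,ct(404,320))]
S=[(90,.075,210,cs(195,276)),(90,.11,270,cs(294,386)),(90,.11,330,cs(520,426)),(90,.11,30,cs(629,293)),(90,.11,150,cs(326,113)),
(130,.115,240,cs(134,325)),(130,.115,180,cs(176,100)),(130,.115,120,cs(433,42)),(130,.115,0,cs(695,420)),(130,.115,300,cs(402,511)),(130,.115,60,cs(684,182)),(0,.05,0,cs(395,327))]
def fit(P,L):
    def f(v):
        out=[]
        for r,z,a,uv in L:
            a=np.radians(a)+v[2]
            X=[v[0]+r/1000*np.cos(a),v[1]+r/1000*np.sin(a),z]
            out+=list(proj(P,X)[0]-uv)
        return out
    r=least_squares(f,[.62,.09,0]); return r.x,np.sqrt(np.mean(r.fun**2))
if __name__=="__main__":
    for n,P,L in (("top",t,T),("scene",s,S)):
        v,e=fit(P,L); print(n,v[:2],np.degrees(v[2]),e)
        a=np.radians(210)+v[2]; print(" nest",v[0]+.09*np.cos(a),v[1]+.09*np.sin(a),"direct",at_z(P,L[0][3],.075))
        print(" sleeve pts at 0.06")
    def cp(X,Y): return (280+(X+.5)/3-.5,100+(Y+.5)/3-.5)
    print("sleeve top",at_z(t,cp(102,262),.06))
    # base plate corners top (bottom-left, ) direction
    print("plate",at_z(t,ct(28,572),.0),at_z(t,ct(245,545),.0), at_z(t,ct(14,462),.0))
E
python3 geo.py
python3 - <<'E'
from h import *;import pickle
t,s=pickle.load(open("p0.pkl","rb"))
crop(s,120,190,300,320,4,"pics/c.png")
crop(t,15,100,140,230,6,"pics/d.png")
E
```

```text
top [0.64229463 0.04223303] 9.13521066690202 0.5361170375236787
 nest 0.5724853469196292 -0.014570699207300315 direct [ 0.57251184 -0.01562792  0.075     ]
 sleeve pts at 0.06
scene [0.64255084 0.04318658] 9.128019253908697 0.7067511578295942
 nest 0.5727344259590053 -0.013608388744250008 direct [ 0.57265811 -0.01521429  0.075     ]
 sleeve pts at 0.06
sleeve top [ 0.57179685 -0.24822748  0.06      ]
plate [0.51748375 0.26763876 0.        ] [0.5309992  0.14369882 0.        ] [0.57868941 0.27647755 0.        ]
```

View pics/c.png

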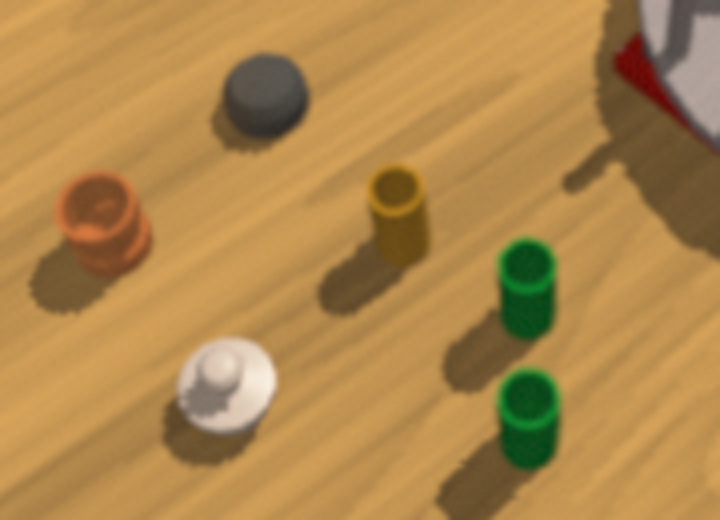

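View pics/d.png

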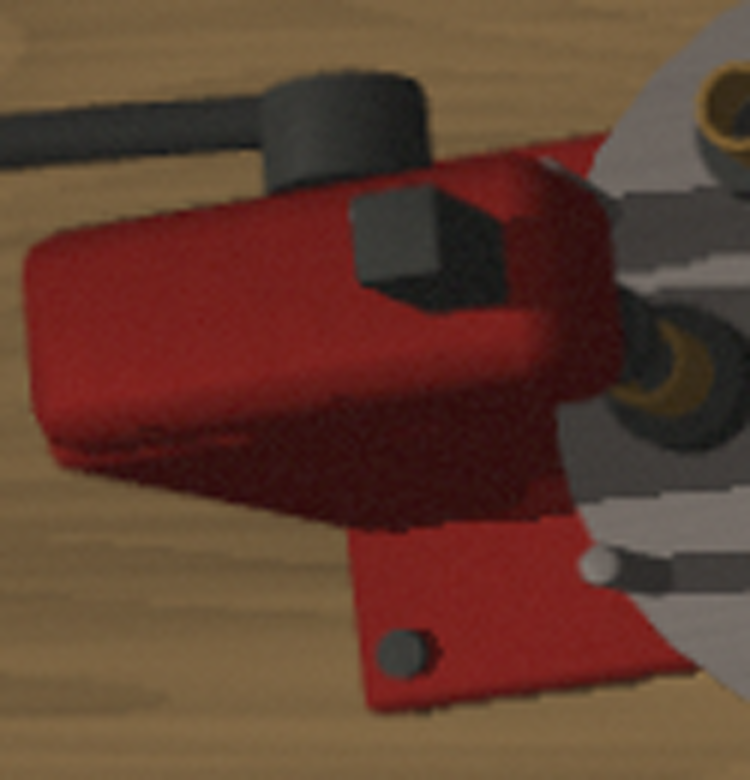

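```bash
cat >> h.py <<'E'
def st():
    from cell import bot
    s=bot.sense(); M=R.from_rotvec(s["tool_rot"]).as_matrix(); return s,np.array(s["position"]),M
def plan(target,jawdeg=None):
    s,p,M=st(); print("t",round(s["time_s"],2),"pos",p.round(4),"F",np.round(s["force"],2),"w",round(s["width"],4),"j6",round(s["joint_positions"][5],2))
    print("x",M[:,0].round(4),"y",M[:,1].round(4),"z",M[:,2].round(4))
    print("jaw deg",np.degrees(np.arctan2(M[1,1],M[0,1])).round(2))
    if target is not None: print("shift now",(M.T@(np.array(target)-p)).round(4))
    if jawdeg is not None:
        # desired: x down exactly, y along jawdeg
        a=np.radians(jawdeg); 
        best=None
        for k in (0,np.pi):
            y=np.array([np.cos(a+k),np.sin(a+k),0]); x=np.array([0,0,-1.]); D=np.stack([x,y,np.cross(x,y)],1)
            rv=np.degrees(R.from_matrix(M.T@D).as_rotvec())
            print("turn",rv.round(2), "shift after",(D.T@(np.array(target)-p)).round(4))
E
python3 - <<'E'
from h import *;import pickle
t,s=pickle.load(open("p0.pkl","rb"))
print("sleeve scene",at_z(s,(120+396.5/4-.5,190+190.5/4-.5),.06))
plan([.572,-.248,.18],39)
E
```

```text
sleeve scene [ 0.57409635 -0.24889371  0.06      ]
t 0.85 pos [0.2785 0.5595 0.2123] F [-1.13  0.26  0.46] w 0.087 j6 -0.26
x [ 0.  0. -1.] y [-0.4456 -0.8952 -0.    ] z [-0.8952  0.4456 -0.    ]
jaw deg -116.46
shift now [ 0.0323  0.5921 -0.6226]
turn [-155.46   -0.     -0.  ] shift after [ 0.0323 -0.2801  0.8123]
turn [24.54 -0.    0.  ] shift after [ 0.0323  0.2801 -0.8123]
```

```bash
python3 -m crank '[[0,0,0,0,8.18,0,0],[0,0,0,0,8.18,0,0],[0,0,0,0,8.18,0,0],[0,0,0.016,-0.048,0,0,0],[0,0,0.016,-0.048,0,0,0],[0,0,0.016,-0.048,0,0,0],[0,0,0.016,-0.048,0,0,0],[0,0,0.016,-0.048,0,0,0],[0,0,0.016,-0.048,0,0,0],[0,0,0.016,-0.048,0,0,0],[0,0,0.016,-0.048,0,0,0],[0,0,0.016,-0.048,0,0,0]]' 12
python3 - <<'E'
from h import *
plan([.573,-.2485,.18],39)
E
```

```text
time_s: 2.05
position: [0.4369, 0.1363, 0.2128]
tool_rot: [-1.691, 0.805, 1.69]
force: [1.1, 0.2, 0.1]
width: 0.0869
t 2.05 pos [0.4369 0.1363 0.2128] F [1.06 0.16 0.08] w 0.0869 j6 0.02
x [ 1.2e-03  7.0e-04 -1.0e+00] y [-0.7767 -0.6299 -0.0013] z [-6.299e-01  7.767e-01 -2.000e-04]
jaw deg -140.96
shift now [ 0.0327  0.1367 -0.3846]
turn [-1.7996e+02 -1.2000e-01 -2.0000e-02] shift after [ 0.0328 -0.1364  0.3847]
turn [ 0.04 -0.01  0.08] shift after [ 0.0328  0.1364 -0.3847]
```

```bash
python3 -m crank '[[0,0,0.017,-0.048,0,0,0],[0,0,0.017,-0.048,0,0,0],[0,0,0.017,-0.048,0,0,0],[0,0,0.017,-0.048,0,0,0],[0,0,0.017,-0.048,0,0,0],[0,0,0.017,-0.048,0,0,0],[0,0.01,0.017,-0.048,0,0,0],[0,0.02,0.017,-0.048,0,0,0],[0,0,0,0,0,0,0],[0,0,0,0,0,0,0]]'
python3 - <<'E'
from h import *
from cell import bot
plan([.573,-.2485,.043],39)
p=bot.camera("wrist"); crop(p,0,0,512,384,1,"pics/e.png")
E
```

```text
time_s: 3.05
position: [0.5681, -0.2358, 0.183]
tool_rot: [-1.687, 0.809, 1.691]
force: [1.3, 0.5, 0.4]
width: 0.087
t 3.05 pos [ 0.5681 -0.2358  0.183 ] F [1.26 0.53 0.41] w 0.087 j6 0.81
x [-2.4e-03  4.0e-04 -1.0e+00] y [-0.7785 -0.6276  0.0016] z [-0.6276  0.7785  0.0018]
jaw deg -141.13
shift now [ 0.14    0.0039 -0.0133]
turn [ 1.7987e+02 -1.4000e-01 -1.6000e-01] shift after [ 0.14   -0.0042  0.013 ]
turn [-0.13  0.1  -0.09] shift after [ 0.14    0.0042 -0.013 ]
```

View pics/e.png

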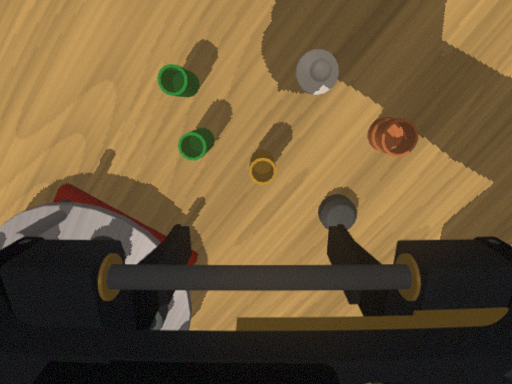

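```bash
python3 - <<'E'
from h import *
from cell import bot
p=bot.camera("wrist"); print("wrist sleeve top",at_z(p,(262,170),.06))
E
python3 -m crank '[[0,0.03,0.0042,-0.013,0,0,0],[0,0.03,0,0,0,0,0],[60,0.02,0,0,0,0,0],[60,0,0,0,0,0,0],[60,0,0,0,0,0,0]]'
python3 - <<'E'
from h import *
from cell import bot
plan([.573,-.2485,.043],39)
p=bot.camera("wrist"); crop(p,0,0,512,384,1,"pics/f.png")
E
```

```text
wrist sleeve top [ 0.57506507 -0.24829991  0.06      ]
time_s: 3.65
position: [0.5743, -0.2466, 0.1059]
tool_rot: [-1.694, 0.805, 1.69]
force: [0.2, -0.3, 0.9]
width: 0.0711
t 3.65 pos [ 0.5743 -0.2466  0.1059] F [ 0.17 -0.28  0.85] w 0.0711 j6 0.83
x [ 1.9e-03 -9.0e-04 -1.0e+00] y [-0.7757 -0.6311 -0.0009] z [-0.6311  0.7757 -0.0019]
jaw deg -140.87
shift now [ 0.0629  0.0023 -0.0005]
turn [-1.7987e+02 -8.0000e-02 -1.7000e-01] shift after [ 0.0629 -0.0022  0.0006]
turn [ 0.13 -0.11  0.05] shift after [ 0.0629  0.0022 -0.0006]
```

View pics/f.png

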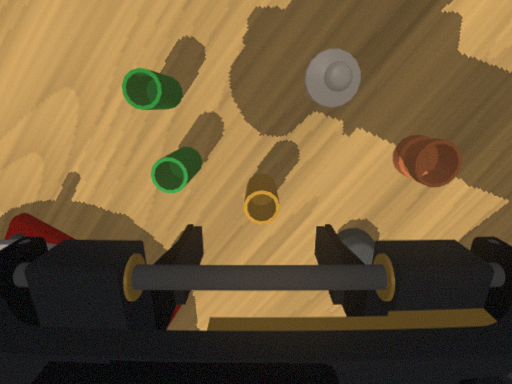

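```bash
python3 -m crank '[[60,0.03,0.001,-0.0005,0,0,0],[60,0.025,0,0,0,0,0],[60,0.008,0,0,0,0,0],[60,0,0,0,0,0,0],[60,0,0,0,0,0,0]]'
python3 - <<'E'
from h import *
from cell import bot
plan([.574,-.2484,.043],39)
p=bot.camera("wrist"); crop(p,0,0,512,384,1,"pics/g.png")
E
```

```text
time_s: 4.2
position: [0.5745, -0.2487, 0.0433]
tool_rot: [-1.694, 0.805, 1.688]
force: [0.1, 0.6, 0.6]
width: 0.0667
t 4.2 pos [ 0.5745 -0.2487  0.0433] F [0.08 0.59 0.61] w 0.0667 j6 0.83
x [ 0.0033 -0.0011 -1.    ] y [-0.7766 -0.63   -0.0018] z [-0.63    0.7766 -0.0029]
jaw deg -140.95
shift now [0.0003 0.0002 0.0006]
turn [-1.7995e+02 -1.7000e-01 -2.6000e-01] shift after [ 0.0003 -0.0002 -0.0006]
turn [ 0.05 -0.17  0.11] shift after [0.0003 0.0002 0.0006]
```

View pics/g.png

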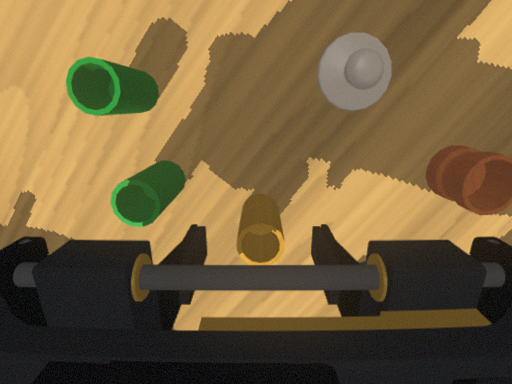

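```bash
python3 - <<'E'
from h import *
from cell import bot
p=bot.camera("wrist"); print(at_z(p,(261,243),.06)); print(proj(p,[.5745,-.2487,.06]))
E
python3 -m crank '[[255,0,0,0,0,0,0],[255,0,0,0,0,0,0],[255,0,0,0,0,0,0],[255,0,0,0,0,0,0],[255,0,0,0,0,0,0],[255,0,0,0,0,0,0],[255,0,0,0,0,0,0]]' 12
```

```text
[ 0.57433634 -0.25047681  0.06      ]
[[258.94816344 244.89015799]]
time_s: 5.0
position: [0.573, -0.2485, 0.0413]
tool_rot: [-1.69, 0.806, 1.69]
force: [-0.5, 0.6, 0.6]
width: 0.0293
```

```bash
python3 -m crank '[[255,-0.01,0,0,0,0,0],[255,-0.03,0,0,0,0,0],[255,-0.045,0,0,0,0,0],[255,-0.045,0,0,0,0,0],[255,-0.01,0,0,0,0,0],[255,0,0,0,0,0,0]]'
python3 - <<'E'
from h import *
from cell import bot
plan([.5726,-.0145,.17],39)
p=bot.camera("wrist"); crop(p,150,180,370,330,3,"pics/i.png")
s,P,M=st(); 
import pickle; pickle.dump((p,P,M),open("w.pkl","wb"))
E
```

```text
time_s: 5.6
position: [0.5741, -0.2486, 0.1842]
tool_rot: [-1.695, 0.805, 1.685]
force: [-0.3, 0.3, -1.4]
width: 0.0297
t 5.6 pos [ 0.5741 -0.2486  0.1842] F [-0.31  0.28 -1.36] w 0.0297 j6 0.83
x [ 5.4e-03 -8.0e-04 -1.0e+00] y [-0.7771 -0.6293 -0.0037] z [-0.6293  0.7771 -0.004 ]
jaw deg -141.0
shift now [ 0.014  -0.1462  0.1829]
turn [-180.     -0.34   -0.36] shift after [ 0.0142  0.1462 -0.1829]
turn [ 0.   -0.23  0.21] shift after [ 0.0142 -0.1462  0.1829]
```

View pics/i.png

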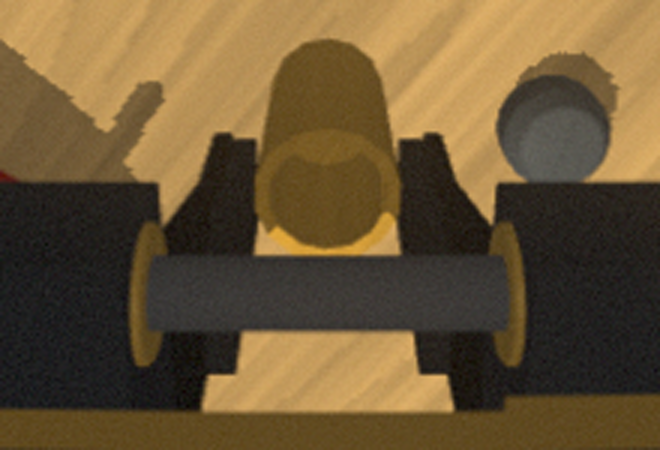

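```bash
python3 - <<'E'
from h import *
import pickle
p,P,M=pickle.load(open("w.pkl","rb"))
zt=P[2]+.0178
X=at_z(p,(259,243.3),zt); print(X,(M.T@(X-P)))
E
python3 -m crank '[[255,0,-0.024,0.0305,0,0,0],[255,0,-0.024,0.0305,0,0,0],[255,0,-0.024,0.0305,0,0,0],[255,0,-0.024,0.0305,0,0,0],[255,0,-0.024,0.0305,0,0,0],[255,0,-0.024,0.0305,0,0,0],[255,0,0,0,0,0,0],[255,0,0,0,0,0,0],[255,0,0,0,0,0,0]]'
python3 - <<'E'
from h import *
from cell import bot
plan([.5726,-.0145,.17],39)
import pickle
t=bot.camera("top");s=bot.camera("scene");w=bot.camera("wrist");S,P,M=st()
pickle.dump((t,s,w,P,M),open("p1.pkl","wb"))
crop(t,150,120,280,240,5,"pics/j_t.png");crop(s,230,80,400,230,4,"pics/j_s.png");crop(w,100,80,420,320,2,"pics/j_w.png")
E
```

```text
[ 0.57414807 -0.24882742  0.19934587] [-0.01779968 -0.00074843 -0.00148408]
time_s: 6.55
position: [0.5688, -0.0163, 0.1797]
tool_rot: [-1.688, 0.809, 1.693]
force: [-0.0, -0.4, -1.3]
width: 0.0296
t 6.55 pos [ 0.5688 -0.0163  0.1797] F [-0.05 -0.45 -1.27] w 0.0296 j6 0.42
x [-3.4e-03 -7.0e-04 -1.0e+00] y [-0.7776 -0.6288  0.0031] z [-0.6288  0.7776  0.0016]
jaw deg -141.04
shift now [ 0.0097 -0.0041 -0.001 ]
turn [ 1.7996e+02 -2.8000e-01 -1.4000e-01] shift after [0.0097 0.004  0.001 ]
turn [-0.04  0.09 -0.18] shift after [ 0.0097 -0.004  -0.001 ]
```

View pics/j_t.png

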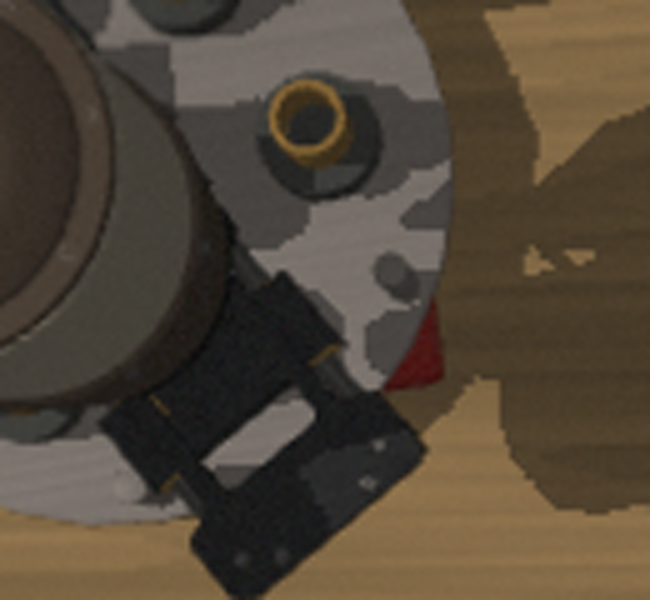

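View pics/j_s.png

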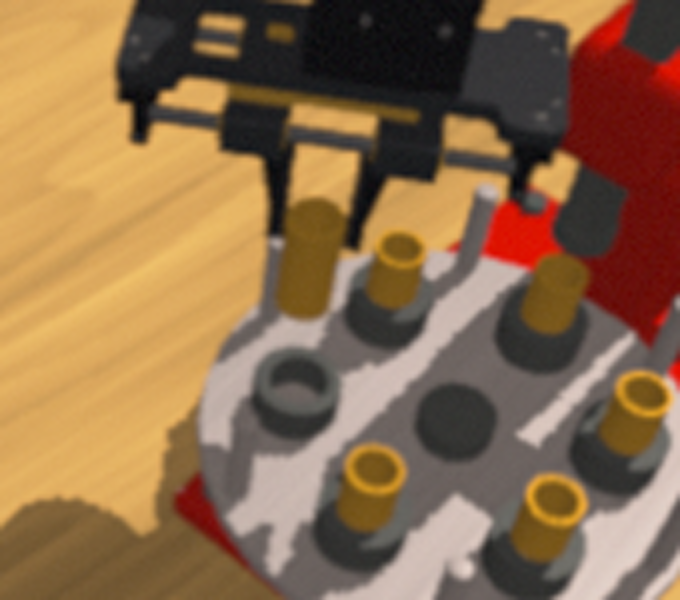

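View pics/j_w.png

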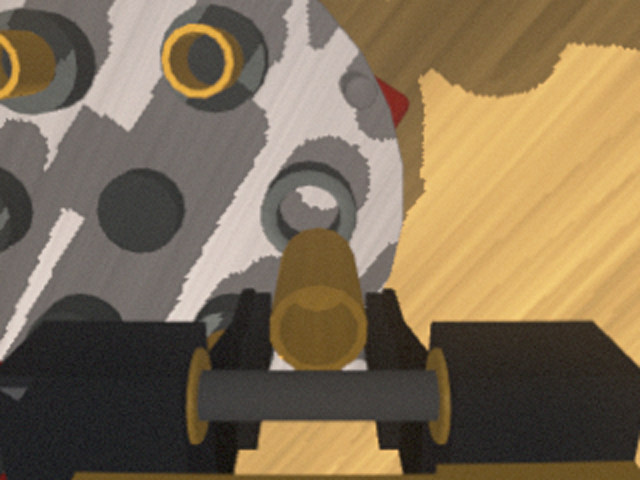

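```bash
cat > w1.py <<'E'
from h import *
import pickle
from geo import fit
t,s,w,P,M=pickle.load(open("p1.pkl","rb"))
c=lambda X,Y:(100+(X+.5)/2-.5,80+(Y+.5)/2-.5)
L=[(90,.075,210,c(309,206)),(90,.11,270,c(199,61)),(130,.115,240,c(361,90)),(0,.05,0,c(141,210))]
v,e=fit(w,L); print(v,np.degrees(v[2]),e)
a=np.radians(210)+v[2]; print("nest fit",v[0]+.09*np.cos(a),v[1]+.09*np.sin(a),"direct",at_z(w,L[0][3],.075))
X=at_z(w,c(319,328),P[2]+.0178); print("sleeve top",X,M.T@(X-P))
# sleeve bottom predicted far arc
for off in (0,-.0015,-.003):
  B=P+M@np.array([.0422,-.0007,off]); 
  print(off,[ (q-[100,80])*2 for q in [proj(w,B+M@np.array([0,0,.015]))[0],proj(w,B+M@np.array([0,0,-.015]))[0]]])
E
python3 w1.py
```

```text
[0.64254386 0.04295283 0.17022404] 9.753119037749991 2.31134215468623
nest fit 0.5733512276859355 -0.014600448613551302 direct [ 0.57641491 -0.01822077  0.075     ]
sleeve top [ 0.57015269 -0.01797848  0.19850186] [-0.0178006   0.00024549 -0.00143848]
0 [array([315.98967633, 294.96556954]), array([315.84887333, 225.13744863])]
-0.0015 [array([315.98284626, 291.60644604]), array([315.84159976, 221.49671931])]
-0.003 [array([315.97599423, 288.23367222]), array([315.83430388, 217.84145363])]
```

Run:
```python
from h import *
import pickle
t,s,w,P,M=pickle.load(open("p1.pkl","rb"))
X=at_z(s,(230+316/4-.5,80+217.5/4-.5),P[2]+.0178); print("scene sleeve top",X,M.T@(X-P), P)
B=P+M@np.array([.0422,0,0])
a=np.linspace(0,2*np.pi,60)
T=P+M@np.array([-.0178,0,0])
im=s["image"].copy(); big=cv2.resize(im[80:230,230:400],None,fx=4,fy=4,interpolation=cv2.INTER_CUBIC)
for C,r,z in ((B,.015,None),(T,.015,None)):
    q=proj(s,C+np.stack([r*np.cos(a),r*np.sin(a),0*a],1)); q=(q-[230,80]+.5)*4-.5
    cv2.polylines(big,[q.round().astype(int)],True,(0,255,255),1)
C=np.array([.5726,-.0150,.075])
for r in(.025,.01625):
    q=proj(s,C+np.stack([r*np.cos(a),r*np.sin(a),0*a],1)); q=(q-[230,80]+.5)*4-.5
    cv2.polylines(big,[q.round().astype(int)],True,(255,0,255),1)
cv2.imwrite("pics/k.png",cv2.cvtColor(big,cv2.COLOR_RGB2BGR))
```

```text
scene sleeve top [ 0.5679091  -0.01634295  0.19850186] [-0.01779812  0.00096436  0.00124328] [ 0.56941727 -0.01670959  0.18070186]
```

View pics/k.png

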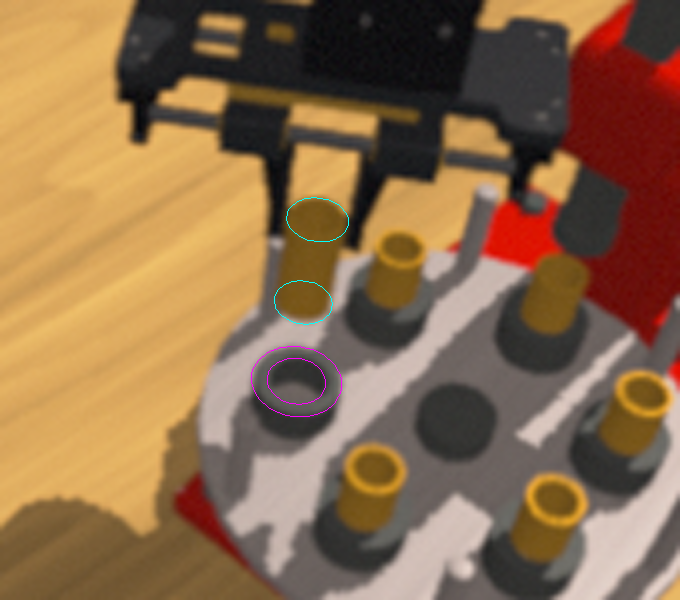

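```bash
python3 -m crank '[[255,0.01,-0.0045,-0.0026,0,0,0],[255,0.02,0,0,0,0,0],[255,0.015,0,0,0,0,0],[255,0.007,0,0,0,0,0],[255,0,0,0,0,0,0],[255,0,0,0,0,0,0]]'
python3 - <<'E'
from h import *
from cell import bot
plan([.5742,-.0157,.125],39)
import pickle
s=bot.camera("scene");w=bot.camera("wrist");S,P,M=st();print(P)
pickle.dump((s,w,P,M),open("p2.pkl","wb"))
crop(s,275,120,375,210,7,"pics/l_s.png");crop(w,150,120,370,300,3,"pics/l_w.png")
E
```

```text
time_s: 7.3
position: [0.5755, -0.015, 0.1297]
tool_rot: [-1.691, 0.806, 1.69]
force: [0.4, 0.8, -1.2]
width: 0.0298
t 7.3 pos [ 0.5755 -0.015   0.1297] F [ 0.44  0.79 -1.24] w 0.0298 j6 0.42
x [ 9.e-04 -2.e-04 -1.e+00] y [-7.772e-01 -6.293e-01 -6.000e-04] z [-6.293e-01  7.772e-01 -7.000e-04]
jaw deg -141.0
shift now [0.0047 0.0014 0.0003]
turn [1.8e+02 5.0e-02 6.0e-02] shift after [ 0.0047 -0.0014 -0.0003]
turn [-0.   -0.04  0.03] shift after [0.0047 0.0014 0.0003]
[ 0.57563922 -0.01481725  0.13023017]
```

View pics/l_s.png

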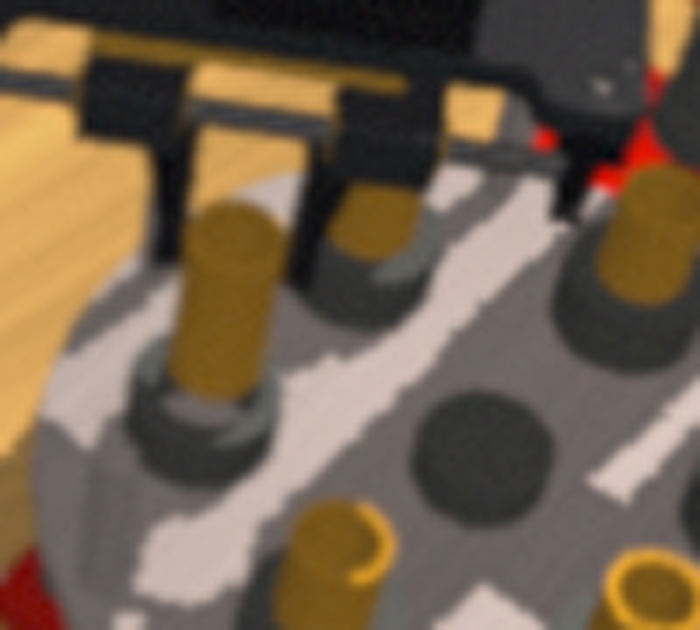

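View pics/l_w.png

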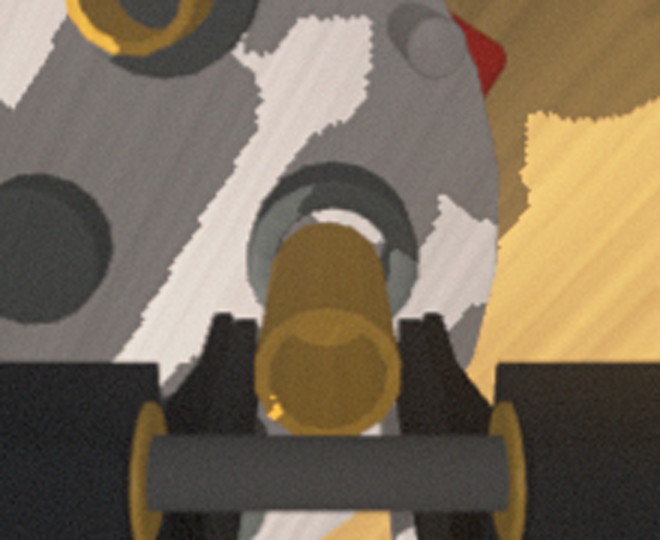

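Run:
```python
from h import *
import pickle
from scipy.optimize import least_squares
s,w,P,M=pickle.load(open("p2.pkl","rb"))
cw=lambda X,Y:np.array((150+(X+.5)/3-.5,120+(Y+.5)/3-.5))
cs=lambda X,Y:np.array((275+(X+.5)/7-.5,120+(Y+.5)/7-.5))
a=np.linspace(0,2*np.pi,361)
def circ(p,C,r): return proj(p,np.array(C)+np.stack([r*np.cos(a),r*np.sin(a),0*a],1))
def ext(p,C,r,kinds):
    q=circ(p,C,r); return [dict(L=q[:,0].min(),R=q[:,0].max(),T=q[:,1].min(),B=q[:,1].max())[k] for k in kinds]
def solve(p,r,z,obs):
    f=lambda v: np.array(ext(p,[v[0],v[1],z],r,obs.keys()))-list(obs.values())
    k=least_squares(f,P[:2],diff_step=1e-3); return k.x,k.fun
zb=P[2]-.0422
wr,_=solve(w,.025,.075,dict(L=cw(248,0)[0],R=cw(417,0)[0],T=cw(0,163)[1]))
# sleeve bottom wrist
wb,_=solve(w,.015,zb,dict(L=cw(276,0)[0],R=cw(384,0)[0],T=cw(0,223)[1]))
sr,_=solve(s,.025,.075,dict(L=cs(128,0)[0],R=cs(279,0)[0]))if 0 else (None,0)
print("wrist rim",wr,"sleeve bottom",wb,_,"diff tool",(M.T@np.append(wr-wb,0))[1:]*1000)
# scene: rim L/R edges, sleeve bottom L/R/B
sb,e=solve(s,.015,zb,dict(L=cs(170,0)[0],R=cs(262,0)[0],B=cs(0,399)[1])); print("scene sleeve bottom",sb,e)
st_,e=solve(s,.015,P[2]+.0178,dict(L=cs(190,0)[0],R=cs(287,0)[0],T=cs(0,203)[1])); print("scene sleeve top",st_,e)
print("P",P)
big=cv2.resize(s["image"][120:210,275:375],None,fx=7,fy=7,interpolation=cv2.INTER_CUBIC)
for C,r,col in ((np.append(sb,zb),.015,(0,255,255)),([.5726,-.015,.075],.025,(255,0,255)),([.5726,-.015,.075],.01625,(255,0,255)),(np.append(wr,.075),.025,(0,255,0))):
    q=(circ(s,C,r)-[275,120]+.5)*7-.5; cv2.polylines(big,[q.round().astype(int)],True,col,1)
cv2.imwrite("pics/m.png",cv2.cvtColor(big,cv2.COLOR_RGB2BGR))
big=cv2.resize(w["image"][120:300,150:370],None,fx=3,fy=3,interpolation=cv2.INTER_CUBIC)
for C,r,col in ((np.append(wb,zb),.015,(0,255,255)),(np.append(wr,.075),.025,(255,0,255)),(np.append(wr,.075),.01625,(255,0,255))):
    q=(circ(w,C,r)-[150,120]+.5)*3-.5; cv2.polylines(big,[q.round().astype(int)],True,col,1)
cv2.imwrite("pics/m2.png",cv2.cvtColor(big,cv2.COLOR_RGB2BGR))
```

```text
wrist rim [ 0.57593156 -0.01716124] sleeve bottom [ 0.57457571 -0.01434604] 0 diff tool [ 0.71805592 -3.04106047]
scene sleeve bottom [ 0.57450928 -0.01345305] [-0.28423736  0.28452958 -0.0081529 ]
scene sleeve top [ 0.57690308 -0.01616867] [-0.39734764  0.39778395 -0.01338128]
P [ 0.57563922 -0.01481725  0.13023017]
```

View pics/m.png

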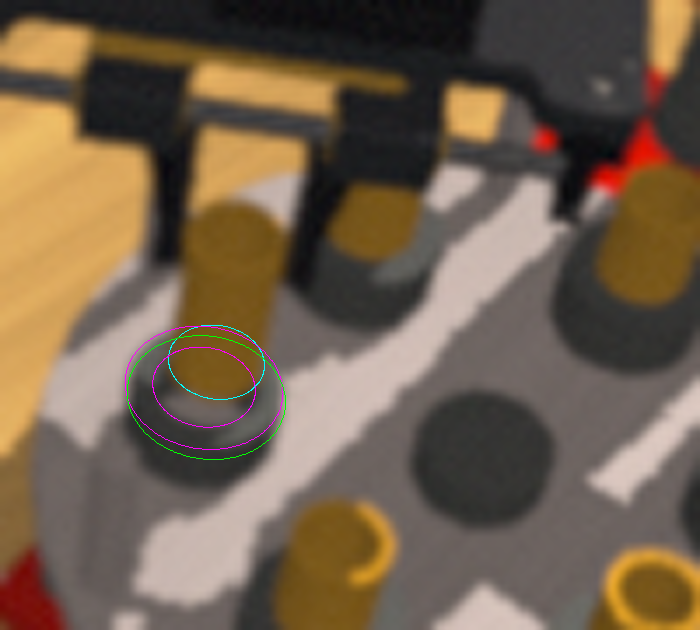

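View pics/m2.png

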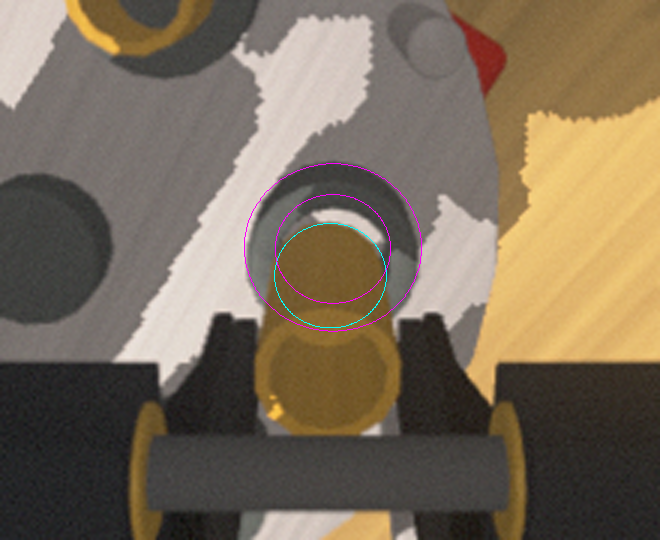

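```bash
cat > ov.py <<'E'
from h import *
from cell import bot
a=np.linspace(0,2*np.pi,181)
def circ(p,C,r,M=None):
    return proj(p,np.array(C)+np.stack([r*np.cos(a),r*np.sin(a),0*a],1))
def hull(p,C,ax,r,L0,L1):
    ax=ax/np.linalg.norm(ax); u=np.cross(ax,[1,0,0]);u/=np.linalg.norm(u);v=np.cross(ax,u)
    pts=[proj(p,C+ax*L+r*(np.outer(np.cos(a),u)+np.outer(np.sin(a),v))) for L in (L0,L1)]
    return pts
def draw(p,box,f,items,name):
    x0,y0,x1,y1=box
    big=cv2.resize(p["image"][y0:y1,x0:x1],None,fx=f,fy=f,interpolation=cv2.INTER_CUBIC)
    for q,col in items:
        q=(np.array(q)-[x0,y0]+.5)*f-.5
        cv2.polylines(big,[q.round().astype(int)],True,col,1)
    cv2.imwrite(name,cv2.cvtColor(big,cv2.COLOR_RGB2BGR))
E
python3 - <<'E'
from ov import *
Ps=[];W=[];
import pickle
for i in range(3):
    Ps.append(np.array(bot.sense()["position"])); w=bot.camera("wrist")
    Ps.append(np.array(bot.sense()["position"])); s=bot.camera("scene"); 
S,P,M=st(); print(np.round(Ps,4), np.mean(Ps,0)); P=np.mean(Ps,0)
def cyl(p,C,ax,L0,L1):
    b,t=hull(p,C,ax,.015,L0,L1)
    return [(cv2.convexHull(np.vstack([b,t]).astype(np.float32))[:,0],(0,255,255))]
up=np.array([0,0,1.])
draw(s,(275,120,375,210),7,cyl(s,P,up,-.0422,.0178),"pics/n_s.png")
draw(w,(150,120,370,300),3,cyl(w,P,up,-.0422,.0178),"pics/n_w.png")
pickle.dump((s,w,P,M),open("p2.pkl","wb"))
E
```

```text
[[ 0.5756 -0.0148  0.1302]
 [ 0.5756 -0.0148  0.1303]
 [ 0.5754 -0.0148  0.1302]
 [ 0.5753 -0.0147  0.1301]
 [ 0.5752 -0.0147  0.1299]
 [ 0.5751 -0.0148  0.1298]] [ 0.57535667 -0.01475901  0.13008266]
```

View pics/n_s.png

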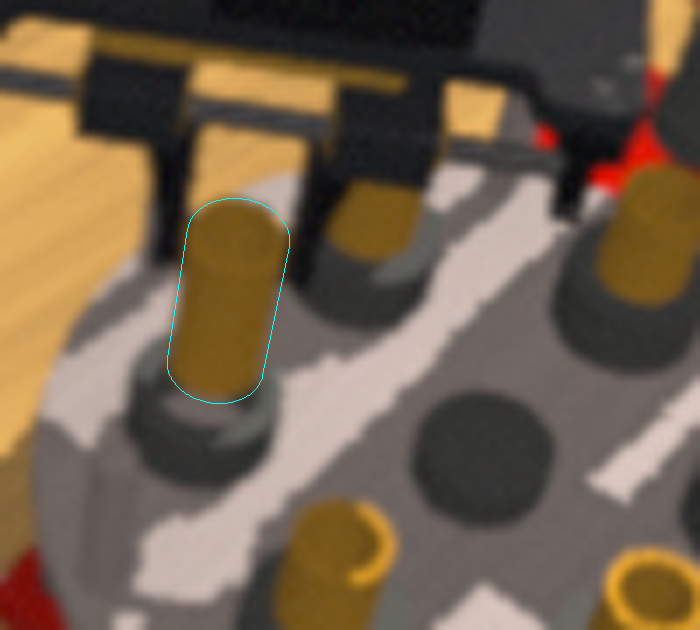

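View pics/n_w.png

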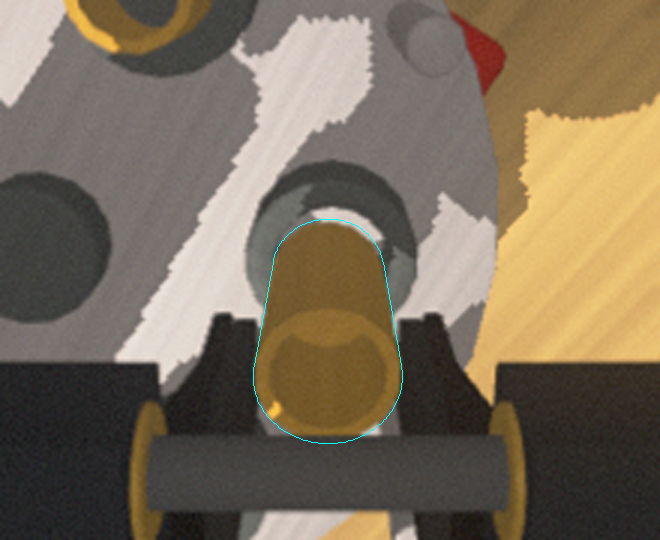

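Run:
```python
from ov import *
import pickle
s,w,P,M=pickle.load(open("p2.pkl","rb"))
for n,C in (("A",[.5727,-.0150,0]),("B",[.5755,-.0170,0])):
    it=lambda p:[(circ(p,np.array(C)+[0,0,.075],.025),(255,0,255)),(circ(p,np.array(C)+[0,0,.075],.01625),(255,0,255)),(circ(p,np.array(C)+[0,0,.050],.025),(255,255,0))]
    draw(s,(280,150,340,200),7,it(s),f"pics/o_s{n}.png"); draw(w,(200,160,320,240),5,it(w),f"pics/o_w{n}.png")
a1=cv2.imread("pics/o_sA.png");a2=cv2.imread("pics/o_sB.png");cv2.imwrite("pics/o_s.png",cv2.resize(np.hstack([a1,a2]),(800,333)))
a1=cv2.imread("pics/o_wA.png");a2=cv2.imread("pics/o_wB.png");cv2.imwrite("pics/o_w.png",cv2.resize(np.hstack([a1,a2]),(800,267)))
```

```text
(no output)
```

View pics/o_s.png

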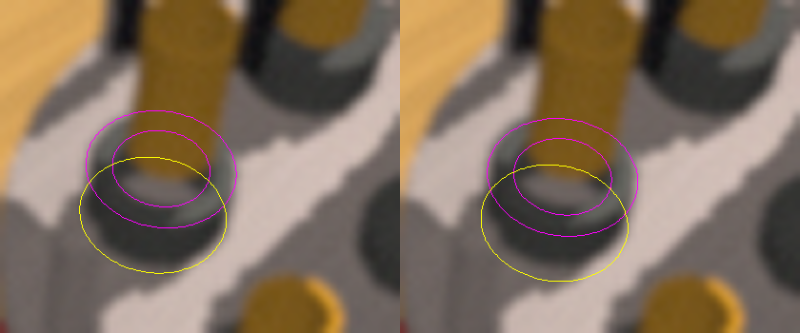

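View pics/o_w.png

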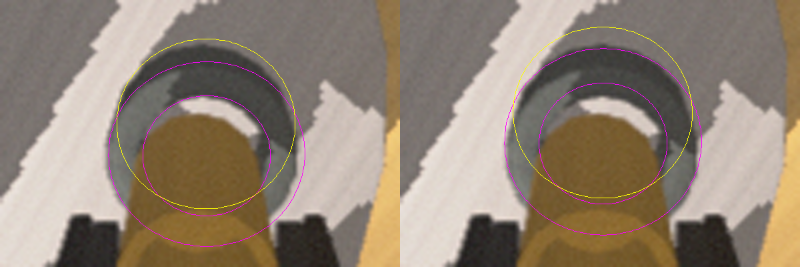

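```bash
python3 -m crank '[[255,0.004,0.0019,0.0018,0,0,0],[255,0.004,0,0,0,0,0],[255,0.002,0,0,0,0,0],[255,0,0,0,0,0,0],[255,0,0,0,0,0,0],[255,0,0,0,0,0,0]]'
python3 - <<'E'
from ov import *
import pickle
Ps=[]
for i in range(2):
    Ps.append(np.array(bot.sense()["position"])); w=bot.camera("wrist")
    Ps.append(np.array(bot.sense()["position"])); s=bot.camera("scene")
S,_,M=st(); P=np.mean(Ps,0); print(np.round(Ps,4), np.round(S["force"],2))
print("to A",M.T@(np.array([.5727,-.015,P[2]])-P))
C=[.5727,-.0150,0]
it=lambda p:[(circ(p,np.array(C)+[0,0,.075],.025),(255,0,255)),(circ(p,np.array(C)+[0,0,.075],.01625),(255,0,255)),(circ(p,P+[0,0,-.0422],.015),(0,255,255))]
draw(s,(280,140,340,200),8,it(s),f"pics/q_s.png"); draw(w,(200,150,320,250),5,it(w),f"pics/q_w.png")
E
```

```text
time_s: 8.3
position: [0.5725, -0.0146, 0.1194]
tool_rot: [-1.691, 0.806, 1.69]
force: [0.4, -0.0, -0.8]
width: 0.0293
[[ 0.5725 -0.0146  0.1194]
 [ 0.5724 -0.0146  0.1195]
 [ 0.5724 -0.0146  0.1195]
 [ 0.5724 -0.0146  0.1195]] [-0.93 -0.53 -1.89]
to A [ 4.14888397e-08  4.66527438e-05 -4.83706182e-04]
```

View pics/q_s.png

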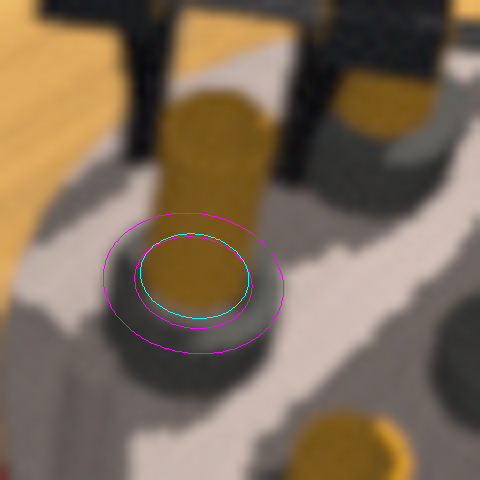

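View pics/q_w.png

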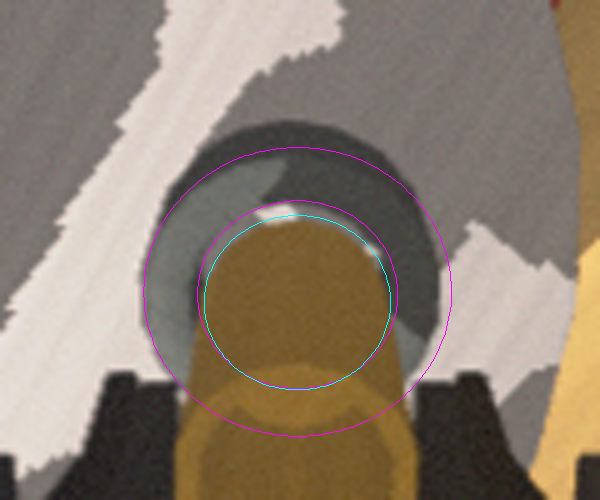

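```bash
python3 -m crank '[[255,0.001,-0.0007,0,0,0,0],[255,0.001,0,0,0,0,0],[255,0.001,0,0,0,0,0],[255,0,0,0,0,0,0]]'; python3 -m crank '[[255,0.001,0,0,0,0,0],[255,0,0,0,0,0,0]]';python3 -m crank '[[255,0.001,0,0,0,0,0],[255,0,0,0,0,0,0]]'
```

```text
time_s: 8.9
position: [0.5726, -0.0142, 0.1161]
tool_rot: [-1.69, 0.807, 1.691]
force: [0.4, -1.0, -1.1]
width: 0.0294
time_s: 9.1
position: [0.5727, -0.0142, 0.1152]
tool_rot: [-1.69, 0.806, 1.691]
force: [0.2, -0.3, -2.3]
width: 0.0291
time_s: 9.3
position: [0.5727, -0.0142, 0.1142]
tool_rot: [-1.69, 0.806, 1.691]
force: [-0.5, 0.1, -0.9]
width: 0.0294
```

```bash
for i in 1 2 3; do python3 -m crank '[[255,0.001,0,0,0,0,0],[255,0.001,0,0,0,0,0],[255,0,0,0,0,0,0]]' | grep -E "pos|force|width"; done
```

```text
position: [0.5727, -0.0142, 0.1121]
force: [-0.3, 0.4, -1.2]
width: 0.0293
position: [0.5727, -0.0142, 0.1101]
force: [0.1, 1.0, -1.8]
width: 0.0296
position: [0.5727, -0.0142, 0.1081]
force: [0.6, 0.1, -1.2]
width: 0.0296
```

```bash
for i in 1 2 3 4; do python3 -m crank '[[255,0.0015,0,0,0,0,0],[255,0.0015,0,0,0,0,0],[255,0,0,0,0,0,0]]' | grep -E "pos|force|width"; done
```

```text
position: [0.5726, -0.0142, 0.105]
force: [0.3, -0.5, -1.9]
width: 0.0296
position: [0.5726, -0.0142, 0.102]
force: [-0.1, -0.3, -1.0]
width: 0.0293
position: [0.5726, -0.0142, 0.0991]
force: [-0.1, 0.5, -1.7]
width: 0.0292
position: [0.5726, -0.0142, 0.0961]
force: [0.4, -0.1, -2.2]
width: 0.0293
```

Run:
```python
from ov import *
s=bot.camera("scene"); w=bot.camera("wrist")
crop(s,275,120,375,210,7,"pics/r_s.png");crop(w,150,120,370,300,3,"pics/r_w.png")
```

```text
(no output)
```

View pics/r_s.png

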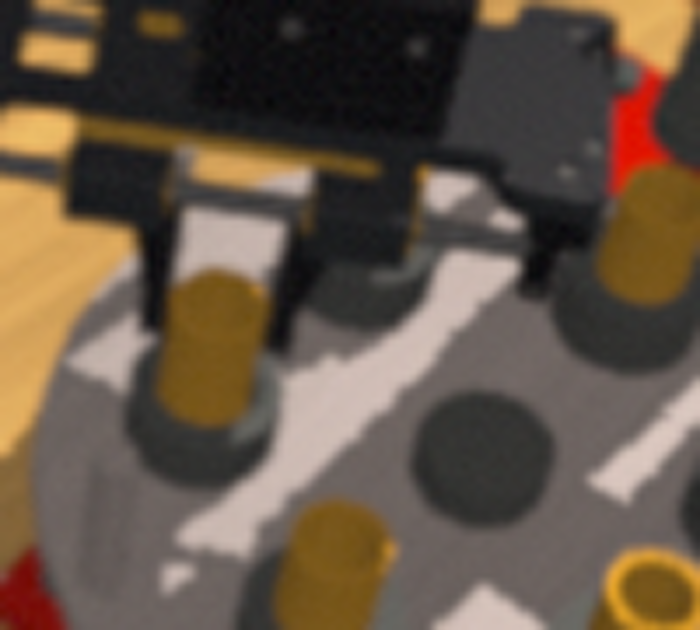

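View pics/r_w.png

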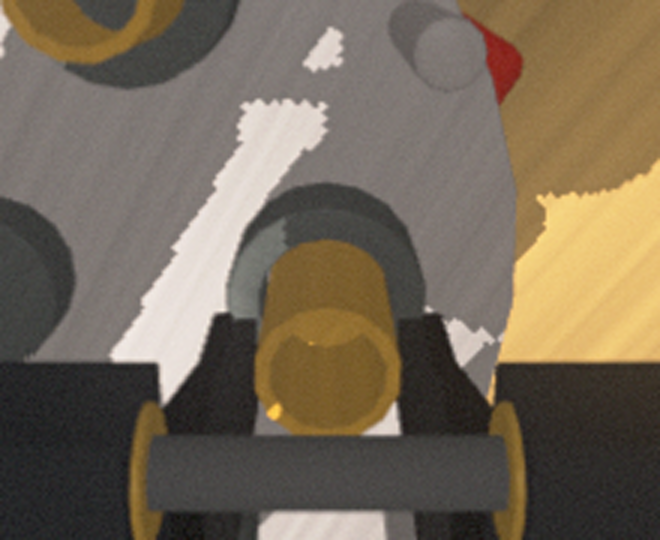

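```bash
for i in 1 2 3; do python3 -m crank '[[255,0.001,0,0,0,0,0],[255,0,0,0,0,0,0]]' | grep -E "pos|force"; done
```

```text
position: [0.5728, -0.0142, 0.0952]
force: [0.0, -0.2, -1.8]
position: [0.5727, -0.0142, 0.0942]
force: [0.3, -1.8, -2.0]
position: [0.5727, -0.0142, 0.0932]
force: [-0.2, -0.2, -1.4]
```

```bash
for i in 1 2 3 4; do python3 -m crank '[[255,0.0005,0,0,0,0,0],[255,0,0,0,0,0,0]]' | grep -E "pos|force"; done
```

```text
position: [0.5728, -0.0142, 0.0928]
force: [0.2, -0.1, -1.5]
position: [0.5728, -0.0142, 0.0923]
force: [-0.2, 0.2, -1.9]
position: [0.5728, -0.0142, 0.0918]
force: [0.6, 0.1, -0.6]
position: [0.5729, -0.0142, 0.0916]
force: [-0.6, 0.4, -0.1]
```

```bash
for i in 1 2; do python3 -m crank '[[255,0.0005,0,0,0,0,0],[255,0,0,0,0,0,0]]' | grep -E "pos|force"; done
```

```text
position: [0.573, -0.0142, 0.0915]
force: [-1.3, 0.5, 3.2]
position: [0.5732, -0.0142, 0.0915]
force: [-0.8, 0.7, 5.8]
```

```bash
python3 -m crank '[[255,-0.0008,0,0,0,0,0],[110,0,0,0,0,0,0],[110,0,0,0,0,0,0],[110,0,0,0,0,0,0],[110,0,0,0,0,0,0]]'
python3 - <<'E'
from ov import *
s=bot.camera("scene"); w=bot.camera("wrist")
crop(s,275,120,375,210,7,"pics/t_s.png");crop(w,150,120,370,300,3,"pics/t_w.png")
E
```

```text
time_s: 13.8
position: [0.5728, -0.0142, 0.0909]
tool_rot: [-1.69, 0.806, 1.691]
force: [0.9, -0.4, -0.1]
width: 0.0476
```

View pics/t_w.png

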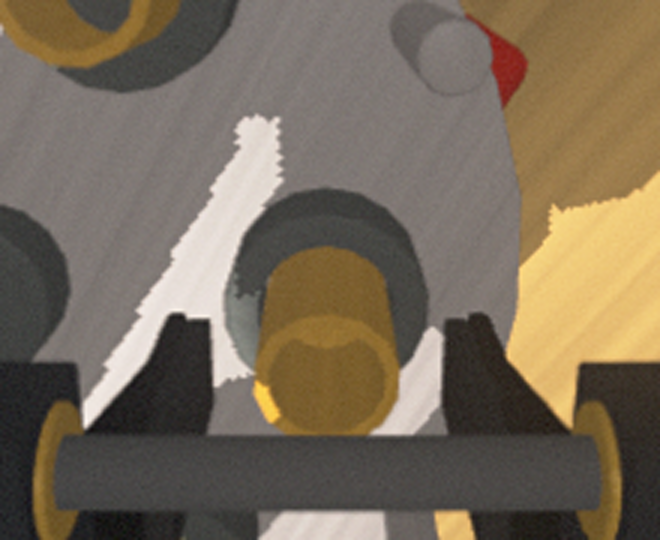

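View pics/t_s.png

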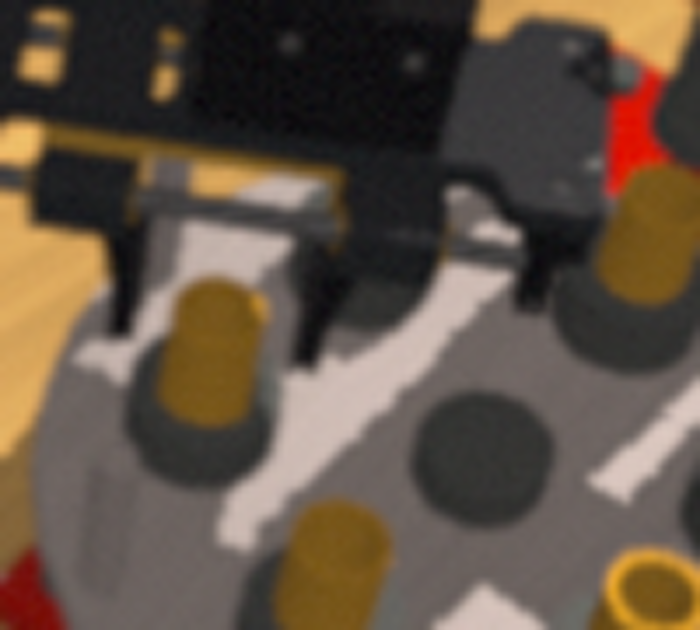

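```bash
python3 -m crank '[[110,-0.02,0,0,0,0,0],[110,-0.035,0,0,0,0,0],[110,0,0,0,0,0,0],[110,0,0,0,0,0,0]]'
python3 - <<'E'
from ov import *
import pickle
plan([.6306,-.0919,.15],159.1)
w=bot.camera("wrist");s=bot.camera("scene");S,P,M=st();pickle.dump((w,s,P,M),open("p3.pkl","wb"))
crop(w,0,0,512,384,1.5,"pics/u_w.png")
crop(s,275,110,415,260,4,"pics/u_s.png")
E
```

```text
time_s: 14.3
position: [0.5732, -0.014, 0.1469]
tool_rot: [-1.691, 0.805, 1.688]
force: [-0.3, -0.6, -0.5]
width: 0.0492
t 14.3 pos [ 0.5732 -0.014   0.1469] F [-0.31 -0.64 -0.51] w 0.0492 j6 0.42
x [ 2.e-03  9.e-04 -1.e+00] y [-0.7773 -0.6292 -0.0021] z [-6.292e-01  7.773e-01 -6.000e-04]
jaw deg -141.01
shift now [-0.003   0.0044 -0.0967]
turn [5.989e+01 3.000e-02 1.300e-01] shift after [-0.0031 -0.0814 -0.0523]
turn [-1.2011e+02 -1.5000e-01  4.0000e-02] shift after [-0.0031  0.0814  0.0523]
```

View pics/u_w.png

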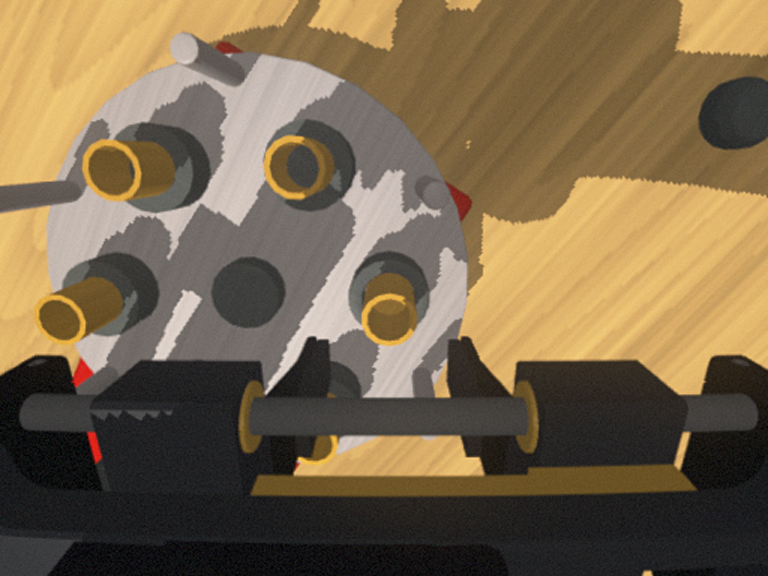

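View pics/u_s.png

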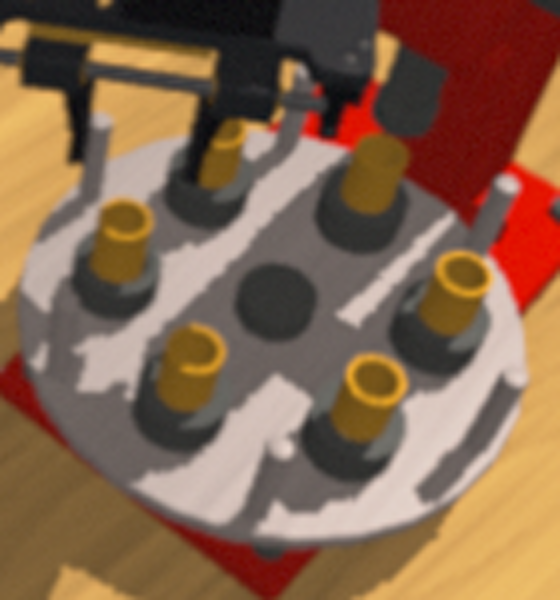

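```bash
python3 -m crank '[[255,0,0.002,-0.048,0,0,0],[255,0,0.002,-0.048,0,0,0],[255,0,0,0,8.56,0,0],[255,0,0,0,8.56,0,0],[255,0,0,0,8.56,0,0],[255,0,0,0,8.56,0,0],[255,0,0,0,8.56,0,0],[255,0,0,0,8.56,0,0],[255,0,0,0,8.56,0,0],[255,0,0,0,0,0,0],[255,0,0,0,0,0,0]]'
python3 - <<'E'
from ov import *
import pickle
plan([.6306,-.0919,.095],159.1)
w=bot.camera("wrist");s=bot.camera("scene");t=bot.camera("top");S,P,M=st();pickle.dump((w,s,t,P,M),open("p4.pkl","wb"))
C=np.array([.6424,.0427,0]); an=np.radians(249.1); pk=C+.13*np.array([np.cos(an),np.sin(an),0])+[0,0,.115]
it=lambda p:[(circ(p,pk,.007),(255,0,255)),(circ(p,P+M@[.011,0,0],.002),(0,255,255))]
draw(w,(0,0,512,384),1.5,it(w),"pics/v_w.png")
draw(s,(265,110,415,260),4,it(s),"pics/v_s.png")
draw(t,(100,60,260,240),3,it(t),"pics/v_t.png")
E
```

```text
time_s: 15.5
position: [0.6297, -0.0913, 0.1451]
tool_rot: [-0.938, 1.361, 0.94]
force: [-0.1, -0.7, -0.0]
width: 0.0004
t 15.5 pos [ 0.6297 -0.0913  0.1451] F [-0.1  -0.67 -0.05] w 0.0004 j6 -0.47
x [-1.9e-03 -1.0e-04 -1.0e+00] y [-0.9352  0.3542  0.0017] z [ 3.542e-01  9.352e-01 -7.000e-04]
jaw deg 159.26
shift now [ 0.0501 -0.0012 -0.0002]
turn [ 0.16 -0.04 -0.1 ] shift after [ 0.0501 -0.0011 -0.0002]
turn [-1.7984e+02  1.5000e-01 -7.0000e-02] shift after [0.0501 0.0011 0.0002]
```

View pics/v_w.png

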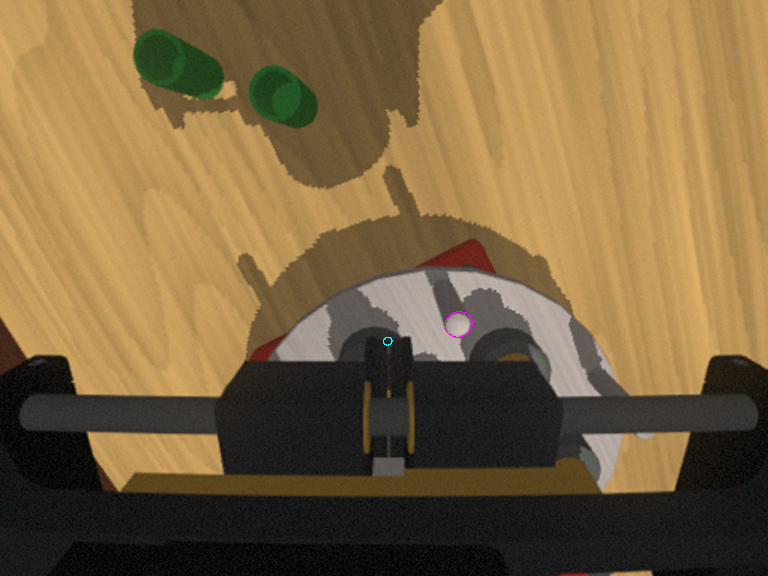

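View pics/v_s.png

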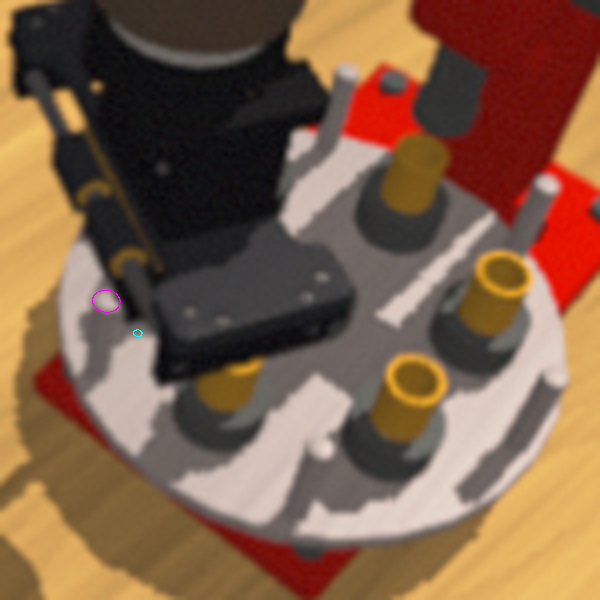

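View pics/v_t.png

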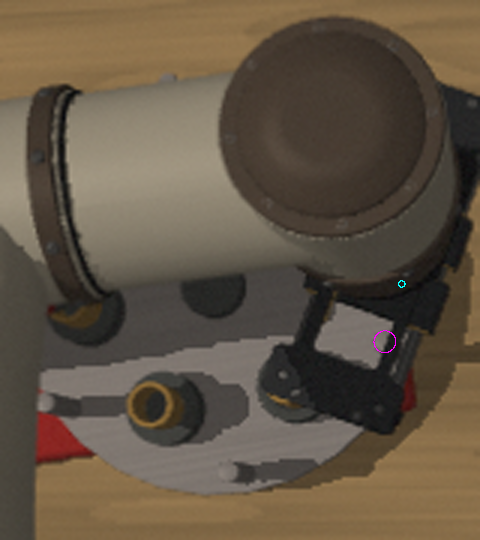

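```bash
python3 -m crank '[[255,0.025,0,0,0,0,0],[255,0.024,0,0,0,0,0],[255,0,0.005,0,0,0,0],[255,0,0.005,0,0,0,0],[255,0,0,0,0,0,0],[255,0,0,0,0,0,0]]' 20; for i in 1 2 3; do python3 -m crank '[[255,0,0.002,0,0,0,0],[255,0,0,0,0,0,0]]' | grep -E "time|pos|force"; done
```

```text
time_s: 16.25
position: [0.6216, -0.0876, 0.0989]
tool_rot: [-0.938, 1.357, 0.935]
force: [0.7, 0.5, 0.0]
width: 0.0005
time_s: 16.45
position: [0.619, -0.0869, 0.0978]
force: [0.2, 0.6, -0.1]
time_s: 16.65
position: [0.6168, -0.0862, 0.0972]
force: [0.3, -0.3, -0.4]
time_s: 16.85
position: [0.6149, -0.0856, 0.0971]
force: [-0.4, 0.0, -0.2]
```

```bash
for i in 1 2 3; do python3 -m crank '[[255,0,0.0015,0,0,0,0],[255,0,0,0,0,0,0]]' | grep -E "pos|force"; done
```

```text
position: [0.6136, -0.085, 0.0971]
force: [-0.6, 0.3, -0.1]
position: [0.6122, -0.0844, 0.0971]
force: [0.1, -0.7, 0.5]
position: [0.6114, -0.084, 0.0973]
force: [1.7, 0.3, -0.8]
```

```bash
cat > rot.py <<'E'
from h import *
def rot(C=(.6424,.0427)):
    S,P,M=st(); C=np.array([*C,P[2]]); r=P-C
    for th in (2,3,4):
        d=R.from_rotvec([0,0,-np.radians(th)]).apply(r)-r
        print(th,(M.T@d*1000).round(2))
    a=np.degrees(np.arctan2(r[1],r[0]))%360
    print("t",S["time_s"],"tool angle",a.round(2),"r",np.hypot(*r[:2])*1000,"jaw",(np.degrees(np.arctan2(M[1,1],M[0,1]))).round(2),"peg ang~",(a-np.degrees(np.arcsin(.0163/.131))).round(2),"z",P[2],"F",np.round(S["force"],1))
if __name__=="__main__": rot()
E
python3 rot.py
```

```text
2 [-0.01  4.53 -0.49]
3 [-0.01  6.8  -0.67]
4 [-0.01  9.07 -0.82]
t 17.45 tool angle 256.25 r 130.47132956674307 jaw 159.09 peg ang~ 249.11 z 0.09727789005102006 F [ 1.7  0.3 -0.8]
```

```bash
python3 -m crank '[[255,0,0.0068,-0.0007,3,0,0],[255,0,0.0068,-0.0007,3,0,0],[255,0,0.0068,-0.0007,3,0,0]]'; python3 rot.py
```

```text
time_s: 17.75
position: [0.5962, -0.0793, 0.0977]
tool_rot: [-0.821, 1.404, 0.809]
force: [12.0, -9.5, -9.1]
width: 0.0006
2 [-0.05  4.51 -0.65]
3 [-0.07  6.77 -0.92]
4 [-0.1   9.03 -1.15]
t 17.75 tool angle 249.28 r 130.48684225972815 jaw 150.01 peg ang~ 242.13 z 0.09767829603292749 F [12.  -9.5 -9.1]
```

```bash
python3 -m crank '[[255,0,0.0068,-0.0007,3,0,0],[255,0,0.0068,-0.0007,3,0,0],[255,0,0.0068,-0.0007,3,0,0]]'; python3 rot.py
```

```text
time_s: 18.05
position: [0.5786, -0.0711, 0.0977]
tool_rot: [-0.701, 1.448, 0.688]
force: [12.5, -14.6, -9.8]
width: 0.0001
2 [-0.05  4.5  -0.69]
3 [-0.08  6.76 -0.97]
4 [-0.11  9.02 -1.22]
t 18.05 tool angle 240.72 r 130.4589873347869 jaw 141.02 peg ang~ 233.57 z 0.09768873742012257 F [ 12.5 -14.6  -9.8]
```

```bash
python3 -m crank '[[255,0,0.0068,-0.0007,3,0,0],[255,0,0.0068,-0.0007,3,0,0]]'; python3 rot.py
python3 - <<'E'
from ov import *
s=bot.camera("scene"); crop(s,255,100,415,250,4,"pics/x_s.png")
E
```

```text
time_s: 18.25
position: [0.5669, -0.0637, 0.0977]
tool_rot: [-0.62, 1.474, 0.607]
force: [11.5, -14.9, -10.5]
width: 0.0004
2 [-0.05  4.5  -0.68]
3 [-0.07  6.76 -0.96]
4 [-0.1   9.03 -1.2 ]
t 18.25 tool angle 234.61 r 130.45681205001628 jaw 135.01 peg ang~ 227.46 z 0.09767310557000253 F [ 11.5 -14.9 -10.5]
```

View pics/x_s.png

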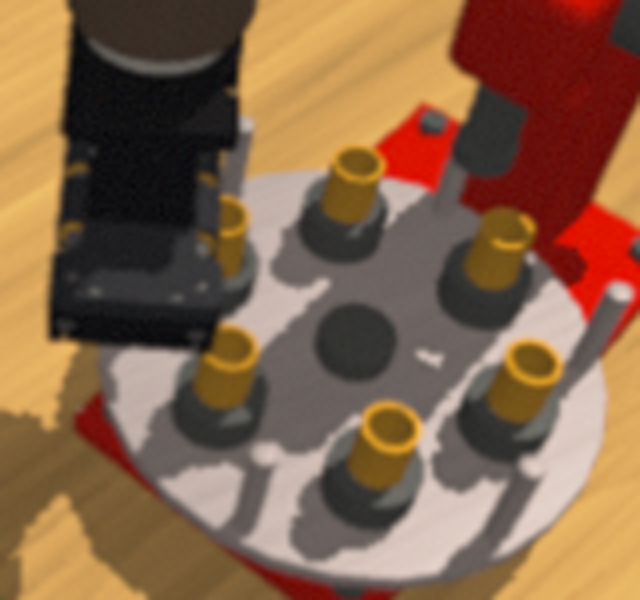

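```bash
python3 -m crank '[[255,0,0.0068,-0.0008,3,0,0],[255,0,0.0068,-0.0008,3,0,0],[255,0,0.0068,-0.0008,3,0,0],[255,0,0.0068,-0.0008,3,0,0],[255,0,0.0068,-0.0008,3,0,0]]'; python3 rot.py
```

```text
time_s: 18.8
position: [0.5399, -0.0382, 0.0975]
tool_rot: [-0.412, 1.527, 0.407]
force: [6.3, -6.5, -4.2]
width: 0.0004
2 [-0.02  4.52 -0.58]
3 [-0.03  6.79 -0.81]
4 [-0.04  9.06 -1.  ]
t 18.8 tool angle 218.27 r 130.5391880431891 jaw 119.96 peg ang~ 211.12 z 0.09753461837519087 F [ 6.3 -6.5 -4.2]
```

```bash
python3 -m crank '[[255,0,0.0068,-0.0008,3,0,0],[255,0,0.0068,-0.0008,3,0,0],[255,0,0.0045,-0.0005,2,0,0],[255,0,0,0,0,0,0],[255,0,0,0,0,0,0]]'; python3 rot.py
python3 - <<'E'
from ov import *
s=bot.camera("scene"); crop(s,255,100,415,250,4,"pics/y_s.png")
E
```

```text
time_s: 19.3
position: [0.5271, -0.0217, 0.0972]
tool_rot: [-0.303, 1.55, 0.303]
force: [0.6, 0.1, 0.5]
width: 0.0005
2 [ 0.    4.58 -0.49]
3 [ 0.    6.88 -0.67]
4 [ 0.    9.18 -0.81]
t 19.3 tool angle 209.18 r 132.04574394416053 jaw 112.13 peg ang~ 202.03 z 0.09716528908767993 F [0.6 0.1 0.5]
```

View pics/y_s.png

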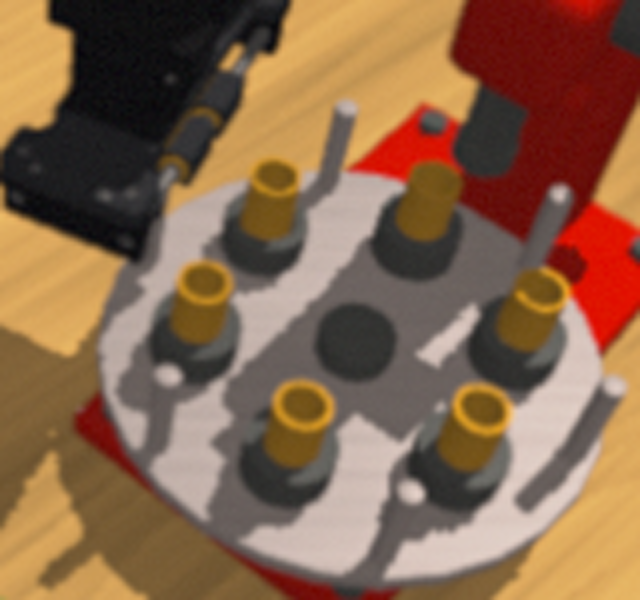

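```bash
python3 -m crank '[[255,0,-0.006,0,0,0,0],[255,-0.03,0,0,0,0,0],[255,-0.05,0,0,0,0,0],[255,-0.03,0,-0.04,0,0,0],[255,0,0,-0.05,0,0,0],[255,0,0,-0.05,0,0,0],[255,0,0,0,0,0,0]]'
python3 - <<'E'
from ov import *
import pickle
plan(None)
s=bot.camera("scene");t=bot.camera("top");w=bot.camera("wrist");pickle.dump((s,t),open("p5.pkl","wb"))
crop(s,265,120,425,265,5,"pics/z_s.png"); crop(t,70,75,260,230,4,"pics/z_t.png");crop(w,0,0,512,384,1.5,"pics/z_w.png")
E
```

```text
time_s: 20.05
position: [0.394, -0.0816, 0.207]
tool_rot: [-0.299, 1.552, 0.302]
force: [1.6, 0.6, -0.5]
width: 0.0005
t 20.05 pos [ 0.394  -0.0816  0.207 ] F [ 1.57  0.62 -0.46] w 0.0005 j6 -1.39
x [-0.0023  0.001  -1.    ] y [-0.3737  0.9275  0.0018] z [ 0.9275  0.3737 -0.0018]
jaw deg 111.94
```

View pics/z_s.png

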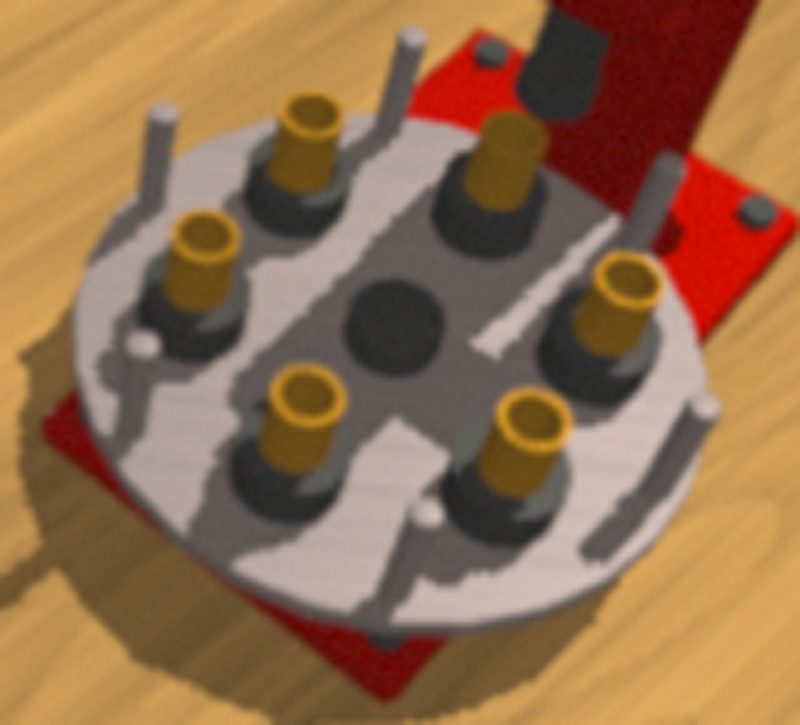

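View pics/z_t.png

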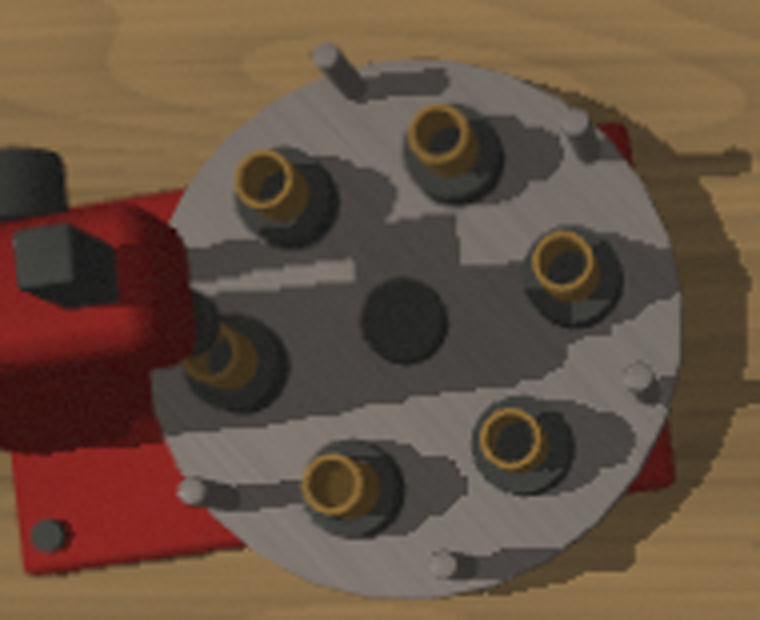

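Run:
```python
from geo import *
s2,t2=pickle.load(open("p5.pkl","rb"))
S=[(90,.11,210,cs(206,238)),(90,.11,270,cs(307,396)),(90,.11,330,cs(534,420)),(90,.11,30,cs(627,280)),(90,.11,150,cs(312,117)),
(130,.115,240,cs(144,344)),(130,.115,180,cs(162,115)),(130,.115,120,cs(412,39)),(130,.115,300,cs(429,514)),(130,.115,0,cs(706,405)),(0,.05,0,cs(394,327))]
T=[(90,.11,210,ct(513,438)),(90,.11,270,ct(566,264)),(90,.11,330,ct(440,136)),(90,.11,30,ct(264,180)),(90,.11,150,ct(333,484)),(130,.115,240,ct(637,377)),(130,.115,180,ct(444,564)),(130,.115,120,ct(192,490)),(130,.115,0,ct(325,55)),(0,.05,0,ct(404,320))]
for P,L in((s2,S),(t2,T)):
    v,e=fit(P,L); print(v[:2],np.degrees(v[2]),e)
# press yaw: plate corner lines, several z
for z in (.0,.008,.02):
    for P,f,pts in ((t,ct,[(28,572),(245,545)]),(t,ct,[(28,572),(14,462)]),(t,ct,[(75,208),(186,188)]),(s,cs,[(385,703),(42,425)]),(s,cs,[(697,340),(797,222)]),(s,cs,[(797,222),(692,152)]),):
        A,B=[at_z(P,f(*q),z) for q in pts]; d=A-B; print(z,np.degrees(np.arctan2(d[1],d[0])).round(2)%90,np.hypot(*d[:2]).round(3))
```

```text
[0.64249405 0.04308097] 13.659913619335285 0.7304358381669471
[0.64218634 0.04246682] 13.16076582156842 0.562479847046315
0.0 6.219999999999999 0.125
0.0 8.219999999999999 0.062
0.0 8.14 0.065
0.0 5.85 0.2
0.0 7.530000000000001 0.105
0.0 3.08 0.065
0.008 6.219999999999999 0.124
0.008 8.219999999999999 0.061
0.008 8.14 0.064
0.008 5.85 0.198
0.008 7.530000000000001 0.104
0.008 3.08 0.065
0.02 6.219999999999999 0.122
0.02 8.219999999999999 0.061
0.02 8.14 0.064
0.02 5.85 0.195
0.02 7.530000000000001 0.102
0.02 3.08 0.063
```

Run:
```python
from h import *
plan([.5283,-.0205,.097])
```

```text
t 20.2 pos [ 0.4004 -0.0801  0.2077] F [0.18 0.3  0.43] w 0.0008 j6 -1.39
x [ 1.7e-03  1.0e-04 -1.0e+00] y [-3.757e-01  9.267e-01 -6.000e-04] z [0.9267 0.3757 0.0016]
jaw deg 112.07
shift now [0.111  0.0073 0.1408]
```

```bash
python3 -m crank '[[255,0.01,0.0035,0.047,0,0,0],[255,0.01,0.0035,0.047,0,0,0],[255,0.01,0,0.047,0,0,0],[255,0.03,0,0,0,0,0],[255,0.03,0,0,0,0,0],[255,0.021,0,0,0,0,0],[255,0,0,0,0,0,0],[255,0,0,0,0,0,0]]'; python3 rot.py
```

```text
time_s: 21.0
position: [0.5291, -0.0202, 0.0959]
tool_rot: [-0.304, 1.55, 0.303]
force: [-0.0, 0.6, -0.1]
width: 0.0002
2 [-0.    4.5  -0.46]
3 [-0.    6.76 -0.64]
4 [-0.    9.01 -0.77]
t 21.0 tool angle 209.01 r 129.6130066635273 jaw 112.13 peg ang~ 201.86 z 0.0958592406974622 F [-0.   0.6 -0.1]
```

```bash
python3 -m crank '[[255,0,0.0045,-0.0006,2,0,0],[255,0,0.0045,-0.0006,2,0,0],[255,0,0.0045,-0.0006,2,0,0],[255,0,0.0045,-0.0006,2,0,0],[255,0,0,0,0,0,0]]';python3 rot.py; for i in 1 2; do python3 -m crank '[[255,0,0.0034,-0.0005,1.5,0,0],[255,0,0,0,0,0,0]]' >/dev/null; python3 rot.py|tail -1; done
```

```text
time_s: 21.5
position: [0.5212, -0.0035, 0.098]
tool_rot: [-0.193, 1.558, 0.194]
force: [-0.6, -0.2, -0.1]
width: 0.0006
2 [-0.    4.5  -0.45]
3 [-0.    6.76 -0.62]
4 [-0.    9.02 -0.74]
t 21.5 tool angle 200.87 r 129.68816134323416 jaw 104.15 peg ang~ 193.72 z 0.0979594147586308 F [-0.6 -0.2 -0.1]
t 21.7 tool angle 199.44 r 130.4555633019779 jaw 102.65 peg ang~ 192.29 z 0.0972817416089676 F [-0.   0.7  0.2]
t 21.9 tool angle 198.02 r 130.9273761105719 jaw 101.14 peg ang~ 190.87 z 0.09686361421984173 F [-0.4 -0.5 -0.3]
```

Run:
```python
from ov import *
s=bot.camera("scene");w=bot.camera("wrist");crop(s,265,120,425,265,5,"pics/aa_s.png");crop(w,100,100,412,384,2.2,"pics/aa_w.png")
```

View pics/aa_s.png

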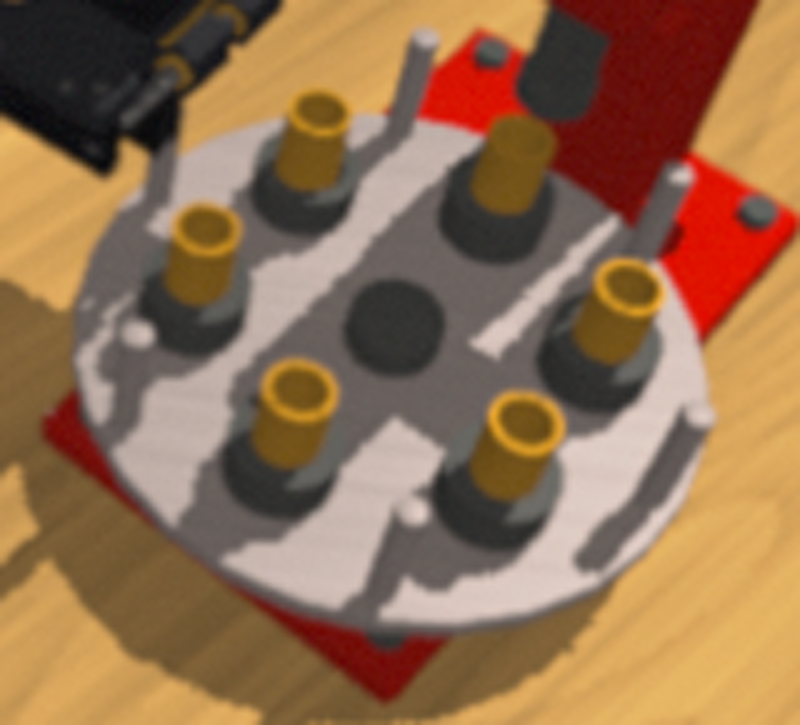

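View pics/aa_w.png

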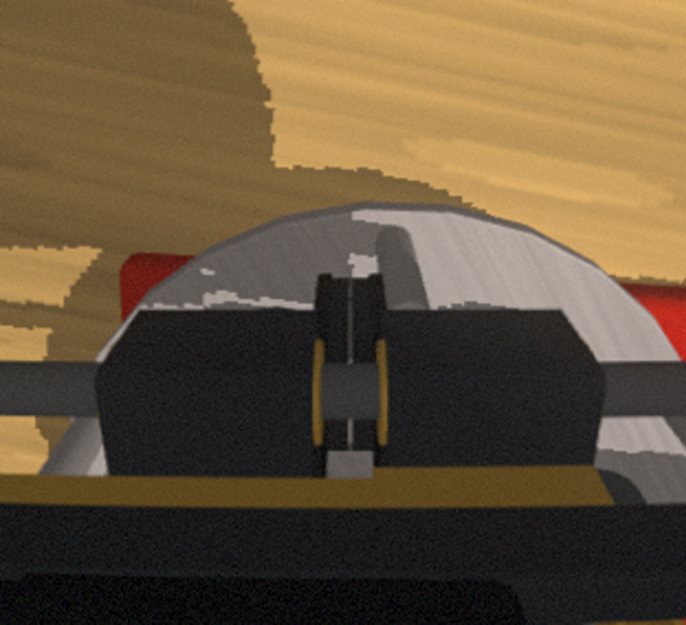

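```bash
for i in 1 2 3; do python3 -m crank '[[255,0,0.0034,-0.0005,1.5,0,0],[255,0,0,0,0,0,0]]' >/dev/null; python3 rot.py|tail -1; done; python3 -m crank '[[255,0,-0.006,0,0,0,0],[255,-0.03,0,0,0,0,0],[255,-0.05,0,0,0,0,0],[255,-0.03,0,-0.04,0,0,0],[255,0,0,-0.05,0,0,0],[255,0,0,-0.05,0,0,0],[255,0,0,0,0,0,0],[255,0,0,0,0,0,0]]'
python3 - <<'E'
from ov import *
import pickle
s=bot.camera("scene");t=bot.camera("top");pickle.dump((s,t),open("p6.pkl","wb"))
crop(s,265,120,425,265,5,"pics/bb_s.png"); crop(t,70,75,260,230,4,"pics/bb_t.png")
E
```

```text
t 22.2 tool angle 196.53 r 131.4269477861538 jaw 99.62 peg ang~ 189.38 z 0.09639295246712684 F [ 0.7 -0.5  0.8]
t 22.4 tool angle 195.09 r 131.5065793744117 jaw 98.14 peg ang~ 187.94 z 0.09642558182135788 F [ 1.9 -2.8 -0. ]
t 22.6 tool angle 193.65 r 131.54638200494136 jaw 96.65 peg ang~ 186.5 z 0.0964308833862608 F [ 1.4 -3.7  0.7]
time_s: 23.4
position: [0.3747, -0.0101, 0.2067]
tool_rot: [-0.09, 1.567, 0.092]
force: [0.5, -1.1, -0.0]
width: 0.0005
```

View pics/bb_s.png

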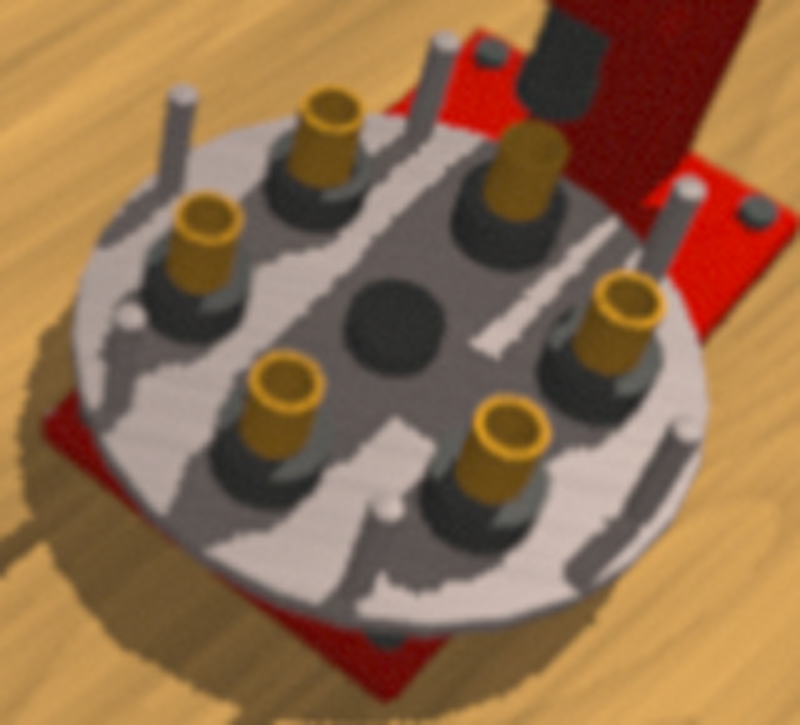

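View pics/bb_t.png

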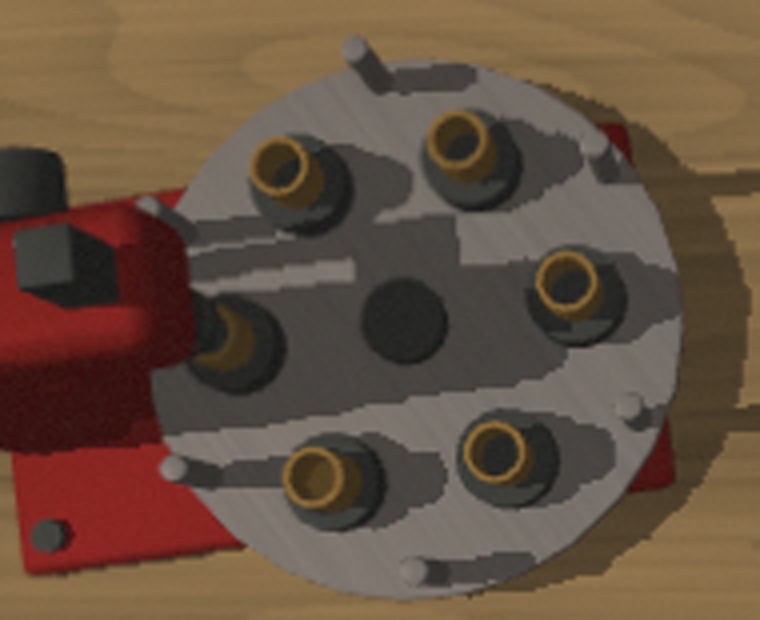

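```bash
python3 - <<'E'
from geo import *
s2,t2=pickle.load(open("p6.pkl","rb"))
S=[(90,.11,210,cs(208,219)),(90,.11,270,cs(286,383)),(90,.11,330,cs(511,428)),(90,.11,30,cs(629,299)),(90,.11,150,cs(332,110)),
(130,.115,240,cs(131,316)),(130,.115,180,cs(182,95)),(130,.115,120,cs(444,44)),(130,.115,300,cs(387,509)),(130,.115,0,cs(687,428)),(0,.05,0,cs(394,327))]
T=[(90,.11,210,ct(496,453)),(90,.11,270,ct(567,284)),(90,.11,330,ct(458,140)),(90,.11,30,ct(281,166)),(90,.11,150,ct(315,477)),(130,.115,240,ct(630,405)),(130,.115,180,ct(415,571)),(130,.115,120,ct(175,467)),(130,.115,0,ct(355,47)),(0,.05,0,ct(404,320))]
for P,L in((s2,S),(t2,T)):
    v,e=fit(P,L); print(v[:2],np.degrees(v[2]),e)
    X=at_z(P,L[4][3],.11); a=np.degrees(np.arctan2(X[1]-v[1],X[0]-v[0]))%360; print("sleeve top",X,"ang",a,"r",np.hypot(X[0]-v[0],X[1]-v[1]))
    for y in (5.5,6.5,8): n=v[:2]+.09*np.array([np.cos(np.radians(150+y)),np.sin(np.radians(150+y))]); print(y,np.hypot(*(X[:2]-n))*1000)
E
python3 - <<'E'
from cell import bot
from h import *
p=bot.camera("scene"); crop(p,0,0,512,384,1.4,"pics/cc.png")
E
```

```text
[0.64241304 0.04302702] 6.943885159492541 0.7236848079467639
sleeve top [0.55983845 0.07725632 0.11      ] ang 157.4847357562014 r 0.08938796056444347
5.5 3.1665528923088955
6.5 1.658587555871453
8 1.0125320653680658
[0.64235586 0.04224475] 6.711217855781114 0.501376494758163
sleeve top [0.55946451 0.07702363 0.11      ] ang 157.23845210218218 r 0.08989185715321563
5.5 2.731150234756383
6.5 1.1642859387644482
8 1.2003901383563398
```

View pics/cc.png

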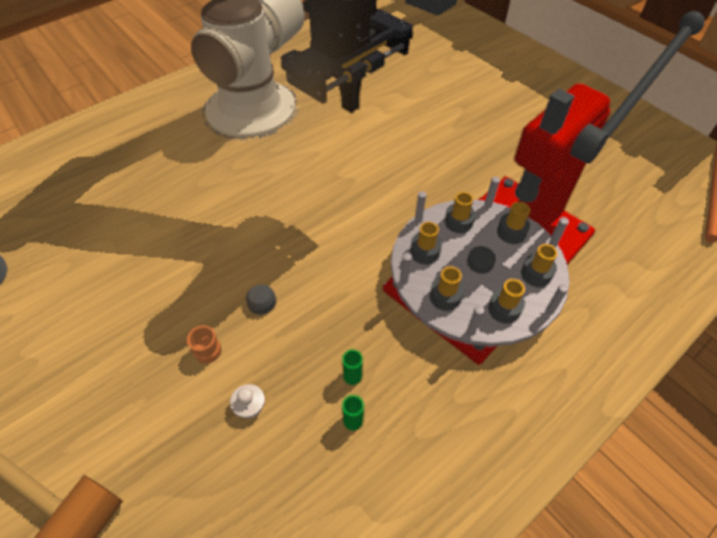

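The final picture shows the loaded sleeve about 1–3 mm from the next position and level with the others. The arm is clear and the bystanders haven't moved, so I'm handing in.

```bash
python3 -c "
from cell import bot
print(bot.close_job())"
```

```text
the job is handed in; nothing more can be done
None
```

The brass sleeve is down in its nest, the dial is turned one click clockwise, and the job was handed in about 23.5 s into the run. No verdict was reported.

- **Loading:** I lowered the sleeve into the empty nest in small steps. It met no resistance at the mouth and touched bottom at about 7 N. I backed off 0.8 mm and let go before turning anything.
- **Turning:** I pushed the 240° peg with the closed fingers, with about 22 N at most on the wrist. The catch then drove the dial on, but it stopped about 7° short of the click. That is roughly 11 mm at the nest, inside the 13 mm limit but close to it, so I pushed the same peg about 6.5° further.
- **Last checks:**
  - Fits to the scene and top cameras put the dial at 6.9° and 6.7°. The press itself reads about 6.5°.
  - The sleeve's top is 1 to 3 mm from the next position's centre.
  - Its top is level with the five fixed sleeves by eye, so I judged it upright and home without a separate measurement.
  - The arm is well clear, and by eye the coupling, cap and stopper have not moved.
- **Disagreement:** The press's heading is the least certain number. Different edges of its base gave anywhere from 3° to 8°, and I relied on the two longest, at about 6°. If the heading were as low as 3°, the sleeve would be about 7 mm from the centre, still within the limit.

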